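Clear the bench at the store cupboard

ROBOT

A 6-joint arm with a two-finger parallel gripper is mounted at the origin on the work surface. World frame = base frame: x ahead of the robot, y to its left, z up, the work surface at z = 0. Lengths are in mm, angles in rad, forces in N, time in s.
With the tool pointing down it reaches from about 400 to 925 mm from the base axis. Payload 12.5 kg.
Tool frame: the origin (TCP) lies at the very end of the fingers, on their centre line; the grasp point (between the pads) lies grip_depth behind it (grip_depth is the distance from the TCP to the grasp point, in mm); z points along the fingers, y is the line along which they close (so a half turn about z gives the same grasp; the last joint's range is limited). The gripper opens to 95 mm and grips with 3 to 60 N. Pads are 20 mm wide; open, the fingers measure 119 mm over their backs; the gripper's body (75 mm by 180 mm) begins 59 mm behind the grasp point.
Start: joints at [-1.374, 0.491, 1.559, -0, 1.092, -0.106], TCP at [186.394, -596.577, 214.661] pointing down, gripper open.
Joint ranges: [-3.1, 3.1], [-0.84, 2.19], [0.05, 2.79], [-1.13, 4.28], [0.06, 2.93], [-2.69, 2.69]. Speed limits (rad/s): [2.22, 2.22, 2.79, 3.14, 3.14, 3.14].

INTERFACE

Orientations are given as [roll, pitch, yaw] about the fixed x, y, z axes, in that order (R = Rz(yaw) Ry(pitch) Rx(roll)).
In Python, from cell import state, read_camera, job_done, grip_depth gives the robot as it stands.
- The arm moves only by the tool drive_tool, never from a script. Its argument "targets" is a list of rows, each an object with "jaw": the opening, from 0 (shut) to 1 (fully open); "travel": the shift along the tool's x, y, z in m, a list of three; "twist": the turn about the tool's z in rad. In form: [{"jaw": jaw, "travel": [tx, ty, tz], "twist": twist}, ...]. A call has 1 to 8 rows; each row is the pose to reach, as a shift and turn from the pose commanded when the call began, along the tool's axes at that moment; what a row does not reach only later rows make up. A row lasts 1/12 s, in which the tool goes at most 41.7 mm and 7.16 degrees, less where a joint would pass 70% of its speed; a pose out of reach is approached as far as the arm can. A call with a gripper value outside its range is refused whole. The fingers move at their own pace and stop on an object; the grip force is fixed at half the most. Time passes only in rows, so rows that repeat a pose let the fingers close. It gives the time, the measured TCP pose, the force, the opening and the grip force at its end, in the units of the state.
- state(): the state, without advancing time (a new reading comes with each control period).
- read_camera(name): name is "scene" or "top"; returns a dict with "frame" (480x640x3 uint8, red, green, blue), "fx", "fy", "cx", "cy" (pixels), "R" (3x3) and "t" (3): a world point X has camera coordinates R X + t. Camera axes: x right, y down, z forward; pixel columns grow to the right and rows downward; lengths in mm; the calibration is good to about 2 mm. A picture is of the moment at which its call begins. There is no depth.
- job_done(): hands the job in; it is judged then, once.
The state is a dict: "t": time; "joints": joint angles; "qvel": joint speeds; "tau": joint torques, N m; "eef_pos": TCP position; "tcp_rot": TCP orientation; "ft_force": force on the tool from outside, world axes, zero at the start; "moment": the same for the moment, N m; "opening": opening from 0.0 (shut) to 1.0 (fully open); "grip_force": force on a finger pad.
Only numpy, scipy, OpenCV 4.12 (cv2) and the standard library are available. Lean on these libraries where they do the work, as an engineer would, in place of code of your own. Each camera call takes 0.05 s, during which the arm holds its last target. There are 200 camera calls.

TASK

Clear the bench at the end of the shift: lay each cord reel on its side in a bay of the orange cradle, one to a bay, and push every worn abrasive disc along the bench through the gap in the far rail so that it drops off the edge into the blue crate below; slide them, do not lift them. Then, once all the discs are in the crate, slide the red gate fully shut against its yellow post. Leave the other things on the bench where they are.

Things in the scene. Friction and masses are not known exactly. Their poses are not given: they have to be found in the camera images.
- disc1: worn flap disc, round, brown abrasive rim and black hub, 100 mm diameter, 16 mm thick, about 90 g, lying flat on the bench (too wide for most grippers to grasp). Origin: centre of its underside (some discs may be absent).
- disc2: worn flap disc, round, brown abrasive rim and black hub, 100 mm diameter, 16 mm thick, about 90 g, lying flat on the bench (too wide for most grippers to grasp). Origin: centre of its underside (some discs may be absent).
- disc3: worn flap disc, round, brown abrasive rim and black hub, 100 mm diameter, 16 mm thick, about 90 g, lying flat on the bench (too wide for most grippers to grasp). Origin: centre of its underside (some discs may be absent).
- reel1: cord reel wound with white cord, spool with two black six-sided flanges (48 mm across the corners, 42 mm across the flats, 8 mm thick) and a wound middle 36 mm in diameter and 94 mm long; 110 mm long in all, about 180 g. Starts standing on end; does not roll. Origin: its centre (middle of its length); z is its long axis; both ends alike.
- reel2: cord reel wound with yellow cord, spool with two black six-sided flanges (48 mm across the corners, 42 mm across the flats, 8 mm thick) and a wound middle 36 mm in diameter and 94 mm long; 110 mm long in all, about 180 g. Starts standing on end; does not roll. Origin: its centre (middle of its length); z is its long axis; both ends alike.
- cradle: wooden base 170 x 150 x 10 mm, fixed, with two bays 110 mm apart along its x. A reel lies in a bay along the cradle's y, its flanges on two orange V saddles, each 24 mm wide, centred 47 mm either side of the bay's middle (only the base between them). V faces at 45 degrees, bottom 12 mm and tips 40 mm above the bench, 57 mm across at the top. Origin: centre of the base's underside
- bay0 (a point): centre of a reel lying in the cradle's bay at its -x side, 44 mm above the bench (a reel rests within 2 mm of that height, depending on how its flanges turn).
- bay1 (a point): the same for the bay at the cradle's +x side.
- gap (a point): middle, at bench level, of the gap in the grey rail (36 mm high, along world y) at the bench's far (+x) edge. Gap 264 mm wide, yellow post (50 mm high) at its -y end; the open gate may cover up to 60 mm of its +y end. The rail's robot-side face is 20 mm nearer the robot than this point, the bench's edge 25 mm beyond it, then a drop. Nothing stands up within the gap
- crate_in (a point): centre of the inner floor (348 x 428 mm) of the open blue crate that stands below and beyond the bench's edge, walls 114 mm above this floor, rim 40 mm below the bench top. Fixed.
- gate (a joint): slide of the red gate, m: 0 = fully shut against the yellow post, up to 0.24 = open; it grows as the gate moves to world +y. Starts open. It slides with about 1.5 N of friction plus slight damping and stays where it is left.
- gate_knob (a point): centre of the top of the gate's black knob, 66 mm above the bench: an upright post 22 mm in diameter, 26 mm tall, on the gate's top edge; moves with the gate. The gate is a red panel 264 mm long along y, 10 mm thick, top edge 40 mm above the bench; the knob stands 52 mm from its leading (-y) edge
- tape_roll: cardboard tape core, 70 mm diameter, 30 mm high, lying flat; not part of the job, to be left alone. Origin: centre of its underside.
- glue_jar: small jar with a red cap, 52 mm diameter, 50 mm high; not part of the job, to be left alone. Origin: centre of its underside.
- blue_carton: closed blue carton, 40 x 60 x 45 mm; not part of the job, to be left alone. Origin: centre of its underside.
- wood_block: wooden block, 50 x 50 x 40 mm; not part of the job, to be left alone. Origin: centre of its underside.
- oil_can: small can with a red label, 60 mm diameter, 60 mm high; not part of the job, to be left alone. Origin: centre of its underside.

How it is judged (in metres and radians):
On the way, in this order (a step that is already met when the one before it is completed fails the run):
1. all the discs are in the blue crate (x of disc1 in the frame of crate_in between -0.18 and 0.18 m and y of disc1 in the frame of crate_in between -0.22 and 0.22 m and z of each of disc1, disc2, disc3 in the frame of crate_in below 0.1 m and linear speed of each of disc1, disc2, disc3 below 0.05 m/s and x of disc2 in the frame of crate_in between -0.18 and 0.18 m and y of disc2 in the frame of crate_in between -0.22 and 0.22 m and x of disc3 in the frame of crate_in between -0.18 and 0.18 m and y of disc3 in the frame of crate_in between -0.22 and 0.22 m), for 0.2 s.
2. the gate is shut (value of joint gate below 0.005 m), for 0.2 s.
At the end, for the whole second after the job is handed in: Every disc present lies in the crate, both reels lie in the cradle at rest, one to a bay (centre within 20 mm of the bay's centre, axis within 10 degrees of the cradle's y), and the gate is shut (within 5 mm) (all of step 1 and (distance between reel1 and bay0 below 0.02 m or distance between reel1 and bay1 below 0.02 m) and angle between the z axis of each of reel1, reel2 and the y axis of cradle, either way round below 0.17 rad and linear speed of each of reel1, reel2 below 0.03 m/s and (distance between reel2 and bay0 below 0.02 m or distance between reel2 and bay1 below 0.02 m) and value of joint gate below 0.005 m); the robot touches nothing.
It fails at once if a disc is lifted (its centre more than 60 mm above the bench) (height (world z) of any of disc1, disc2, disc3 above 0.06 m).
It fails at once if a bystander is moved by more than 30 mm (distance of any of tape_roll, glue_jar, blue_carton, wood_block, oil_can from where it was at the start of the episode above 0.03 m).
Of disc1, disc2, disc3 only 2 to 3 are there at a start; the rules pass over those that are not, and their reading is None.
At some moment in a run one of disc1, disc2, disc3 may be knocked a few centimetres aside while the robot is not near it.
It also fails if it takes over 208 s, if anything falls off the work surface, if the arm or the gripper's body presses on something with over 40 N, if the wrist force passes 120 N, or if a joint passes its speed limit or range.

## Working session

There is one attempt and no reset: what is moved stays moved. The work goes in short steps, Python scripts to look and compute and a tool call to move; the robot and the scene stay as the last step left them, time stands still between calls to the robot, and variables do not carry over. Pictures are saved under pics/ and viewed, at most 18 in all, crops included, and the job is handed in when it is done.

Besides the shell and the picture viewer there is one more tool, called after "Call:" by a JSON object that holds its "fn" and its "kwargs", one argument or row to a line. drive_tool: Moves the arm, as the interface text tells. Its arguments: {"type":"object","properties":{"targets":{"type":"array"}},"required":["targets"]}

```bash
ls; mkdir -p pics; python3 - <<'E'
from cell import *
import cv2
s=state(); print(s, grip_depth)
for n in("scene","top"):
    c=read_camera(n); cv2.imwrite(f"pics/{n}0.png",c["frame"][:,:,::-1]); print(n,c["fx"],c["cx"],c["cy"],c["R"],c["t"])
E
```

```text
pics
{'t': 0.0, 'joints': array([-1.37361622e+00,  4.91577719e-01,  1.55947755e+00,  1.22479977e-05,
        1.09169235e+00, -1.05600209e-01]), 'qvel': array([-0.00168067, -0.00193009,  0.00113435,  0.00125039, -0.00044337,
        0.00136964]), 'tau': array([-8.60015080e-04, -6.12648368e+01, -2.58179516e+01,  6.91810017e-02,
        4.81974764e-02, -1.21988423e-04]), 'eef_pos': array([ 186.33360257, -596.31007185,  214.04079132]), 'tcp_rot': array([-3.14044526e+00, -1.32540235e-04,  3.02774590e-01]), 'ft_force': array([ 0.48262595, -0.41853187, -0.13670828]), 'moment': array([ 0.00016289, -0.00581343,  0.03341481]), 'grip_force': 0.0, 'opening': 1.002693701573382} 18.8
scene 446.3709186687389 317.13347783166734 242.8343443997798 [[ 0.78115189  0.62427964 -0.00875545]
 [ 0.41103576 -0.52477747 -0.74542485]
 [-0.46994822  0.57869123 -0.66653217]] [-420.53314225 -237.9778418  1427.43589111]
top 554.1101791354095 320.3114566894437 240.31042767371213 [[-4.87526928e-05 -9.99964195e-01 -8.46205206e-03]
 [-9.95491091e-01  8.51199736e-04 -9.48512704e-02]
 [ 9.48550771e-02  8.41927318e-03 -9.95455489e-01]] [  22.73486218  555.17840815 1440.85414898]
```

View pics/top0.png

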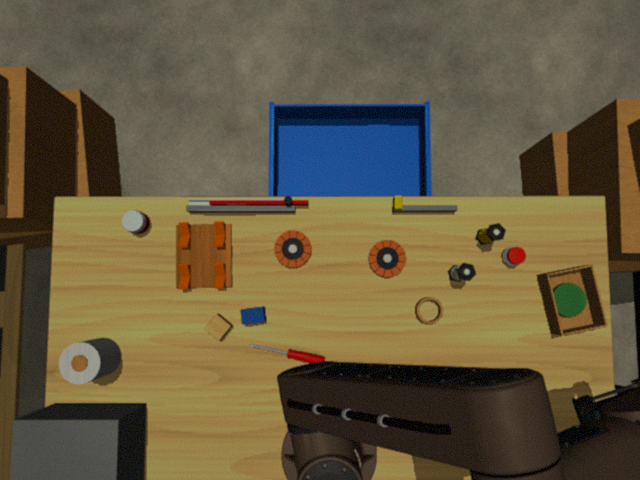

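View pics/scene0.png

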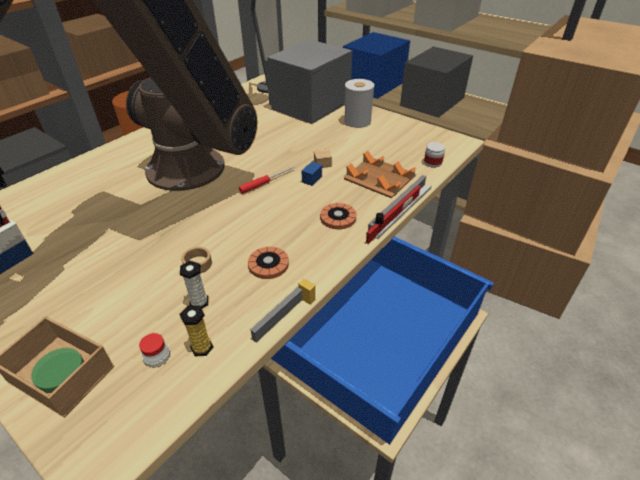

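The top view shows two discs (293,249 and 387,258), yellow reel (495,233), white reel (465,272), cradle (205,256), gate knob (289,201) and yellow post (398,202). The scene view agrees and shows no third disc.

```bash
cat > h.py <<'E'
import numpy as np, cv2
from cell import *
def ray(c,u,v,z):
    R,t=np.array(c["R"]),np.array(c["t"])
    o=-R.T@t; d=R.T@np.array([(u-c["cx"])/c["fx"],(v-c["cy"])/c["fy"],1])
    return o+d*(z-o[2])/d[2]
def proj(c,X):
    p=np.array(c["R"])@X+c["t"]; return c["fx"]*p[0]/p[2]+c["cx"],c["fy"]*p[1]/p[2]+c["cy"]
def blobs(c,lo,hi,roi,amin=15,inv=0):
    h=cv2.cvtColor(c["frame"],cv2.COLOR_RGB2HSV); m=cv2.inRange(h,lo,hi)
    k=np.zeros_like(m); u0,v0,u1,v1=roi; k[v0:v1,u0:u1]=m[v0:v1,u0:u1]
    n,l,st,ce=cv2.connectedComponentsWithStats(k)
    return [(ce[i].round(1),st[i][:5],l==i) for i in range(1,n) if st[i][4]>=amin]
def disc(c,roi):
    "discs by orange rim, hull centre"
    out=[]
    for ce,st,m in blobs(c,(3,110,60),(18,255,255),roi,100):
        (x,y),r=cv2.minEnclosingCircle(np.argwhere(m)[:,::-1].astype(np.float32))
        out.append(((x,y),r,st))
    return out
E
python3 - <<'E'
from h import *
c=read_camera("top"); s=read_camera("scene")
print("discs");
for (x,y),r,st in disc(c,(250,215,450,300)): print(x,y,r,st,ray(c,x,y,12).round(1))
for (x,y),r,st in disc(s,(200,190,370,290)): print('scene',x,y,r,st,ray(s,st[0]+st[2]/2,st[1]+st[3]/2,10).round(1))
print("saddles")
for ce,st,m in blobs(c,(3,150,60),(16,255,255),(170,215,240,295)): print(ce,st,ray(c,*ce,30).round(1))
print("base")
for ce,st,m in blobs(c,(3,90,40),(16,255,255),(170,215,240,295),200):
    print(st,cv2.minAreaRect(np.argwhere(m)[:,::-1].astype(np.float32)))
print("dark")
for z,roi in((110,(445,220,510,290)),(66,(280,193,300,212))):
  for ce,st,m in blobs(c,(0,0,0),(180,255,55),roi,8): print(ce,st,ray(c,st[0]+st[2]/2-.5,st[1]+st[3]/2-.5,z).round(1))
print("dark scene")
for ce,st,m in blobs(s,(0,0,0),(180,255,50),(175,255,225,360),40): print(ce,st,ray(s,*ce,110).round(1))
print("post")
for ce,st,m in blobs(c,(22,150,90),(35,255,255),(385,190,410,215)): print(ce,st,ray(c,*ce,50).round(1))
print("red")
for ce,st,m in blobs(c,(0,150,60),(3,255,255),(180,190,530,330)): print(ce,st,ray(c,*ce,40).round(1))
print("bench edge", [ray(c,u,197,0).round(1) for u in (150,350)])
f=c["frame"][:,:,::-1]
a=cv2.resize(f[185:300,165:325],None,fx=5,fy=5,interpolation=2);cv2.imwrite("pics/c1.png",a)
a=cv2.resize(f[205:325,405:535],None,fx=5,fy=5,interpolation=2);cv2.imwrite("pics/c2.png",a)
E
```

```text
discs
292.2080078125 248.62274169921875 19.50275230407715 [273 230  39  39 814] [534.3  97.7  12. ]
386.54205322265625 257.6635437011719 19.95415496826172 [368 240  39  38 820] [ 510.  -153.8   12. ]
scene 337.9444580078125 215.5 18.117868423461914 [320 203  37  27 595] [539.6  92.2  10. ]
scene 267.78570556640625 261.9285583496094 20.425418853759766 [248 246  41  33 784] [ 512.6 -157.6   10. ]
saddles
[203.3 255.5] [ 176  221   56   69 3534] [514.8 331.3  30. ]
base
[ 176  221   56   69 3544] ((203.5, 255.0), (68.0, 55.0), 90.0)
dark
[494.5 232.1] [485 224  20  17 187] [ 567.7 -412.6  110. ]
[480.5 239.1] [476 230  15  15  47] [ 555.2 -383.6  110. ]
[463.  272.6] [449 264  26  18 223] [ 466.8 -328.   110. ]
[288.1 201.7] [285 197   8  10  61] [652.7 104.7  66. ]
[287. 211.] [280 211  15   1  15] [627.8 108.5  66. ]
dark scene
[190. 270.] [180 261  20  18 196] [ 475.9 -345.   110. ]
[192.6 314.6] [180 301  28  24 295] [ 573.4 -418.7  110. ]
[203.  351.7] [192 345  21  11  45] [ 652.7 -461.2  110. ]
post
[397.9 201.8] [393 196  10  13 109] [ 654.1 -181.    50. ]
red
[247.1 202.2] [209 201  76   4 241] [655.3 215.9  40. ]
[298.9 202.4] [292 201  15   4  53] [654.6  78.9  40. ]
[515.5 255.2] [507 248  18  16 201] [ 514.4 -486.9   40. ]
bench edge [array([676.6, 486.6,   0. ]), array([675.8, -57.9,   0. ])]
```

View pics/c1.png

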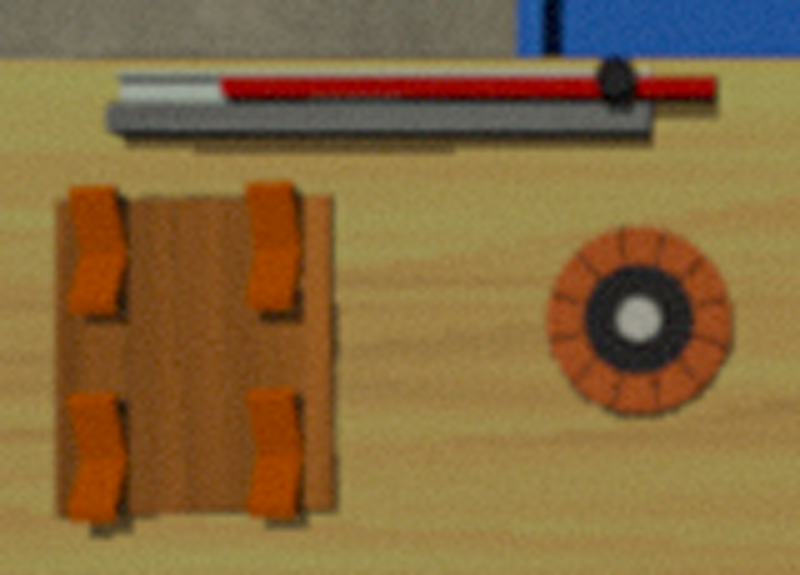

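View pics/c2.png

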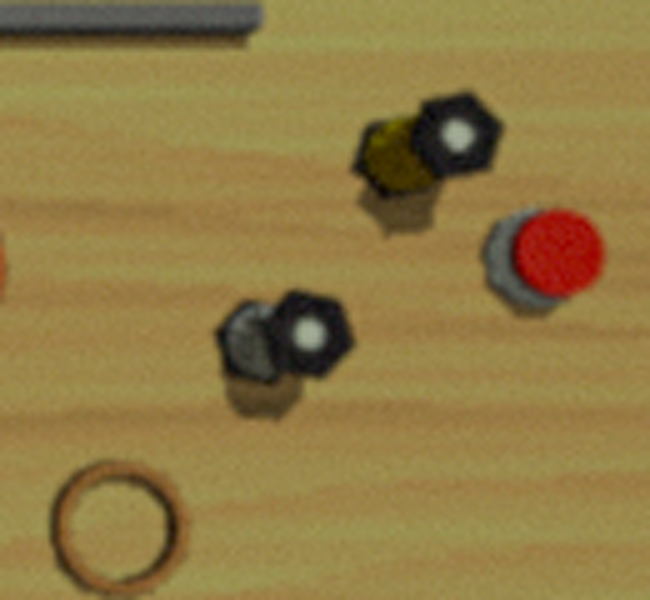

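The crops show the cradle with its saddles stacked along image-vertical, so the bays are spaced along world x and the reels lie along world y. Both reels stand clear of the tape, and the glue jar is beside the yellow reel. The tool can't tilt, so the plan is: discs first, then topple each reel with a push, grasp it lying down and place it.

```bash
cat >> h.py <<'E'
def go(x,y,z,yaw,s=None,p=None):
    "prints travel (m) and twist to world pose (mm, rad)"
    s=s or state(); p0=np.array(s["eef_pos"]) if p is None else np.array(p); w=s["tcp_rot"][2]
    d=(np.array([x,y,z])-p0)/1000
    tr=[np.cos(w)*d[0]+np.sin(w)*d[1], np.sin(w)*d[0]-np.cos(w)*d[1], -d[2]]
    tw=-((yaw-w+np.pi)%(2*np.pi)-np.pi)
    print("travel",np.round(tr,3).tolist(),"twist",round(tw,3))
def tri(c1,p1,c2,p2):
    P=[np.diag([1.,1,1])@np.array([[c["fx"],0,c["cx"]],[0,c["fy"],c["cy"]],[0,0,1]])@np.c_[c["R"],c["t"]] for c in(c1,c2)]
    X=cv2.triangulatePoints(P[0],P[1],np.array(p1,float),np.array(p2,float)); return (X[:3]/X[3]).ravel()
E
python3 - <<'E'
from h import *
c=read_camera("top"); s=read_camera("scene")
# base corners from crop
print("base", ray(c,(57+335)/10+165-.4,(197+515)/10+185-.4,10).round(1))
for u,v in((97,250),(275,247),(97,457),(275,455)): print("saddle",ray(c,u/5+164.6,v/5+184.6,26).round(1))
print("reel tops", ray(c,458/5+404.6,134/5+204.6,110).round(1), ray(c,308/5+404.6,333/5+204.6,110).round(1))
for n,roi in(("yellow",(482,222,508,242)),("white",(456,262,478,284))):
  for ce,st,m in blobs(c,(0,0,110),(180,70,255),roi,4): print(n,ce,st,ray(c,*ce,110).round(1))
for roi in((178,258,205,282),(178,303,208,328)):
  for ce,st,m in blobs(s,(0,0,110),(180,70,255),roi,4): print("s",ce,st,ray(s,*ce,110).round(1))
for ce,st,m in blobs(c,(95,120,60),(125,255,255),(255,90,445,200),300): print("crate",st,ray(c,st[0],st[1],-40).round(0),ray(c,st[0]+st[2],st[1],-40).round(0))
print("carton",ray(c,253,315,45),"tape",ray(c,428,310,30))
go(430,-190,60,0.47)
E
```

```text
base [515.4 334.4  10. ]
saddle [570.8 384.7  26. ]
saddle [572.3 290.   26. ]
saddle [461.  382.1  26. ]
saddle [462.  288.1  26. ]
reel tops [ 569.2 -416.9  110. ] [ 470.  -339.7  110. ]
yellow [496.2 231.6] [494 229   6   6  27] [ 568.7 -416.9  110. ]
white [466.3 271.3] [464 269   6   6  26] [ 469.8 -340.   110. ]
s [189.3 267.5] [186 265   8   6  37] [ 468.9 -341.1  110. ]
s [200.8 277.2] [200 274   3   8  13] [ 509.8 -344.7  110. ]
s [194.9 279.6] [192 277   7   5  16] [ 505.5 -356.6  110. ]
s [184.2 280.2] [184 279   2   3   4] [ 489.7 -371.2  110. ]
s [197.9 303.5] [192 303  12   2  17] [ 559.9 -394.6  110. ]
s [191.2 313. ] [187 310   9   7  48] [ 568.2 -417.9  110. ]
crate [ 268  101  164   95 1497] [959. 172. -40.] [ 958. -293.  -40.]
crate [  277   118   144    79 10989] [909. 146. -40.] [ 908. -261.  -40.]
carton [359.69984774 196.27755824  45.        ] tape [ 372.16662413 -258.20359814   30.        ]
travel [0.354, -0.315, 0.154] twist -0.167
```

Call:
{"fn": "drive_tool", "kwargs": {
  "targets": [
    {"jaw":0.5,"travel":[0.354,-0.315,0.05],"twist":-0.167},
    {"jaw":0.5,"travel":[0.354,-0.315,0.05],"twist":-0.167},
    {"jaw":0.5,"travel":[0.354,-0.315,0.05],"twist":-0.167},
    {"jaw":0.5,"travel":[0.354,-0.315,0.05],"twist":-0.167},
    {"jaw":0.5,"travel":[0.354,-0.315,0.05],"twist":-0.167},
    {"jaw":0.5,"travel":[0.354,-0.315,0.05],"twist":-0.167},
    {"jaw":0.5,"travel":[0.354,-0.315,0.05],"twist":-0.167},
    {"jaw":0.5,"travel":[0.354,-0.315,0.05],"twist":-0.167}
  ]
}}

```text
t: 0.97
eef_pos: [357.7, -310.7, 179.7]
tcp_rot: [3.141, -0.0, 0.469]
ft_force: [0.7, -0.5, 0.2]
opening: 0.52
grip_force: 0.0
```

Call:
{"fn": "drive_tool", "kwargs": {
  "targets": [
    {"jaw":0.5,"travel":[0.117,-0.071,0.1],"twist":0},
    {"jaw":0.5,"travel":[0.117,-0.071,0.1],"twist":0},
    {"jaw":0.5,"travel":[0.117,-0.071,0.1],"twist":0},
    {"jaw":0.5,"travel":[0.117,-0.071,0.1],"twist":0},
    {"jaw":0.5,"travel":[0.117,-0.071,0.14],"twist":0},
    {"jaw":0.5,"travel":[0.117,-0.071,0.174],"twist":0},
    {"jaw":0.5,"travel":[0.117,-0.071,0.174],"twist":0},
    {"jaw":0.5,"travel":[0.117,-0.071,0.174],"twist":0}
  ]
}}

```text
t: 1.63
eef_pos: [428.9, -195.6, 4.3]
tcp_rot: [-3.139, 0.001, 0.47]
ft_force: [0.4, 0.2, -0.0]
opening: 0.504
grip_force: 0.0
```

```bash
python3 - <<'E'
from h import *
print(state()["eef_pos"],state()["tcp_rot"]); c=read_camera("top"); s=read_camera("scene")
for (x,y),r,st in disc(c,(250,215,450,300)): print(r,st,ray(c,x,y,12).round(1))
cv2.imwrite("pics/s1.png",s["frame"][:,:,::-1])
E
```

```text
[ 428.94560733 -195.59699147    4.2751286 ] [-3.13924665e+00  1.47123244e-03  4.70478294e-01]
19.367034912109375 [273 230  39  38 815] [534.8  97.7  12. ]
19.505922317504883 [368 240  39  38 671] [ 508.5 -154.5   12. ]
```

View pics/s1.png

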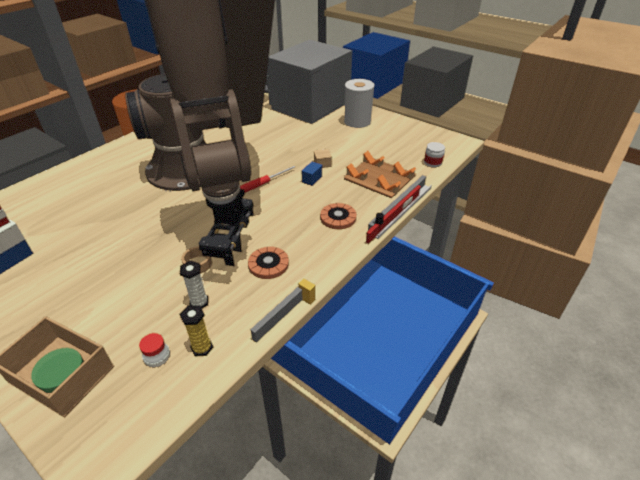

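The gripper stands behind disc 2, with its fingers at about (222,255) and the disc at (268,262); disc 1 hasn't moved. I'll push along the tool's x.

Call:
{"fn": "drive_tool", "kwargs": {
  "targets": [
    {"jaw":0.5,"travel":[0.015,0,-0.002],"twist":0},
    {"jaw":0.5,"travel":[0.03,0,-0.002],"twist":0},
    {"jaw":0.5,"travel":[0.045,0,-0.002],"twist":0},
    {"jaw":0.5,"travel":[0.06,0,-0.002],"twist":0},
    {"jaw":0.5,"travel":[0.075,0,-0.002],"twist":0},
    {"jaw":0.5,"travel":[0.09,0,-0.002],"twist":0},
    {"jaw":0.5,"travel":[0.105,0,-0.002],"twist":0},
    {"jaw":0.5,"travel":[0.12,0,-0.002],"twist":0}
  ]
}}

```text
t: 2.4
eef_pos: [536.9, -141.7, 8.4]
tcp_rot: [3.141, -0.0, 0.469]
ft_force: [-0.2, 0.1, 0.0]
opening: 0.499
grip_force: 0.3
```

```bash
python3 - <<'E'
from h import *
c=read_camera("top"); s=read_camera("scene")
for (x,y),r,st in disc(c,(250,195,450,300)): print(r,st,ray(c,x,y,12).round(1))
for (x,y),r,st in disc(s,(200,190,370,320)): print("s",r,st,ray(s,st[0]+st[2]/2,st[1]+st[3]/2,8).round(1))
E
```

```text
17.7342472076416 [354 212  20  34 294] [588.2 -98.4  12. ]
19.756258010864258 [273 229  40  25 446] [534.1  96.3  12. ]
s 18.17987823486328 [320 203  37  27 592] [538.1  94.2   8. ]
s 20.88669776916504 [283 251  42  33 761] [ 590.4 -115.9    8. ]
```

Call:
{"fn": "drive_tool", "kwargs": {
  "targets": [
    {"jaw":0.5,"travel":[0.018,0,0.002],"twist":0},
    {"jaw":0.5,"travel":[0.036,0,0.002],"twist":0},
    {"jaw":0.5,"travel":[0.054,0,0.002],"twist":0},
    {"jaw":0.5,"travel":[0.072,0,0.002],"twist":0},
    {"jaw":0.5,"travel":[0.09,0,0.002],"twist":0},
    {"jaw":0.5,"travel":[0.108,0,0.002],"twist":0},
    {"jaw":0.5,"travel":[0.126,0,0.002],"twist":0},
    {"jaw":0.5,"travel":[0.144,0,0.002],"twist":0}
  ]
}}

```text
t: 3.17
eef_pos: [664.6, -77.0, 6.1]
tcp_rot: [3.142, 0.0, 0.469]
ft_force: [0.4, 0.6, -0.2]
opening: 0.503
grip_force: 0.0
```

Call:
{"fn": "drive_tool", "kwargs": {
  "targets": [
    {"jaw":0.5,"travel":[0.01,0,0],"twist":0},
    {"jaw":0.5,"travel":[0.015,0,0],"twist":0},
    {"jaw":0.5,"travel":[0.015,0,0],"twist":0},
    {"jaw":0.5,"travel":[-0.02,0,-0.04],"twist":0},
    {"jaw":0.5,"travel":[-0.02,0,-0.08],"twist":0},
    {"jaw":0.5,"travel":[-0.02,0,-0.12],"twist":0}
  ]
}}

```text
t: 3.67
eef_pos: [643.9, -86.8, 119.8]
tcp_rot: [-3.139, 0.004, 0.468]
ft_force: [-0.1, 0.1, 0.3]
opening: 0.502
grip_force: 0.0
```

```bash
python3 - <<'E'
from h import *
c=read_camera("top"); s=read_camera("scene")
for (x,y),r,st in disc(c,(250,95,450,300)): print(r,st,ray(c,x,y,12).round(1))
for (x,y),r,st in disc(s,(200,190,490,420)): print("s",r,st,ray(s,st[0]+st[2]/2,st[1]+st[3]/2,8).round(1))
cv2.imwrite("pics/s2.png",s["frame"][:,:,::-1])
go(535,185,100,np.pi/2)
E
```

```text
16.155593872070312 [325 148  25  33 501] [764.2 -30.7  12. ]
10.435561180114746 [348 157  14  20 100] [759.  -67.3  12. ]
19.386127471923828 [273 229  39  39 819] [535.2  97.7  12. ]
s 13.500100135803223 [372 190  28   8 119] [584.3 263.9   8. ]
s 19.235483169555664 [465 190  25  35 658] [820.2 365.9   8. ]
s 12.270793914794922 [341 204  16  25 236] [560.8 111.9   8. ]
s 31.7530517578125 [ 451  221   39   58 1487] [879.1 189.5   8. ]
s 19.50074577331543 [ 371  314   39   34 1045] [ 853.6 -148.2    8. ]
travel [0.022, -0.294, 0.027] twist -1.102
```

View pics/s2.png

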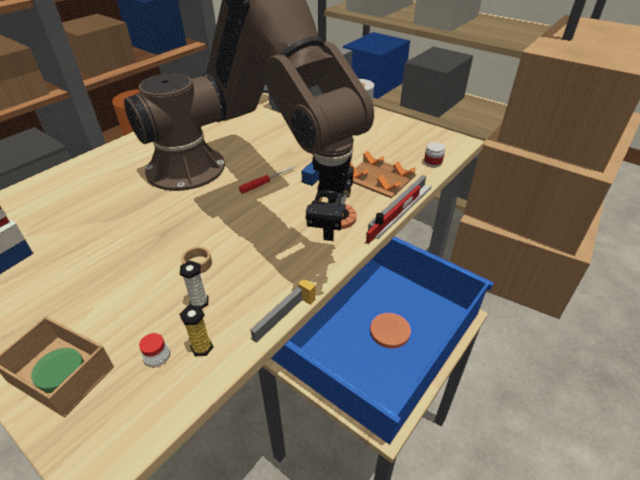

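Disc 2 lies flat in the crate at (390,330). Next I go to the +y side of disc 1 and push it toward -y.

Call:
{"fn": "drive_tool", "kwargs": {
  "targets": [
    {"jaw":0.5,"travel":[0.022,-0.294,0.027],"twist":-1.102},
    {"jaw":0.5,"travel":[0.022,-0.294,0.027],"twist":-1.102},
    {"jaw":0.5,"travel":[0.022,-0.294,0.027],"twist":-1.102},
    {"jaw":0.5,"travel":[0.022,-0.294,0.027],"twist":-1.102},
    {"jaw":0.5,"travel":[0.022,-0.294,0.027],"twist":-1.102},
    {"jaw":0.5,"travel":[0.022,-0.294,0.027],"twist":-1.102},
    {"jaw":0.5,"travel":[0.022,-0.294,0.027],"twist":-1.102},
    {"jaw":0.5,"travel":[0.022,-0.294,0.027],"twist":-1.102}
  ]
}}

```text
t: 4.43
eef_pos: [529.8, 190.3, 92.0]
tcp_rot: [-3.139, 0.0, 1.479]
ft_force: [0.1, 0.0, 0.4]
opening: 0.501
grip_force: 0.0
```

```bash
python3 - <<'E'
from h import *
go(535,185,6,np.pi/2); print(state()["joints"].round(2))
E
```

```text
travel [-0.005, 0.006, 0.086] twist -0.091
[0.23 0.56 1.83 0.   0.75 0.32]
```

Call:
{"fn": "drive_tool", "kwargs": {
  "targets": [
    {"jaw":0.5,"travel":[-0.005,0.006,0.04],"twist":-0.091},
    {"jaw":0.5,"travel":[-0.005,0.006,0.075],"twist":-0.091},
    {"jaw":0.5,"travel":[-0.005,0.006,0.086],"twist":-0.091},
    {"jaw":0.5,"travel":[-0.005,0.006,0.086],"twist":-0.091}
  ]
}}

```text
t: 4.77
eef_pos: [537.0, 180.0, 4.4]
tcp_rot: [-3.136, 0.001, 1.559]
ft_force: [0.2, -0.4, 0.4]
opening: 0.502
grip_force: 0.0
```

Call:
{"fn": "drive_tool", "kwargs": {
  "targets": [
    {"jaw":0.5,"travel":[-0.02,0,0],"twist":0},
    {"jaw":0.5,"travel":[-0.038,0,0],"twist":0},
    {"jaw":0.5,"travel":[-0.056,0,0],"twist":0},
    {"jaw":0.5,"travel":[-0.074,0,0],"twist":0},
    {"jaw":0.5,"travel":[-0.092,0,0],"twist":0},
    {"jaw":0.5,"travel":[-0.11,0,0],"twist":0},
    {"jaw":0.5,"travel":[-0.128,0,0],"twist":0},
    {"jaw":0.5,"travel":[-0.146,0,0],"twist":0}
  ]
}}

```text
t: 5.43
eef_pos: [537.9, 33.6, 8.8]
tcp_rot: [3.14, 0.0, 1.56]
ft_force: [0.5, 0.4, -0.5]
opening: 0.499
grip_force: 0.2
```

```bash
python3 - <<'E'
from h import *
c=read_camera("top"); s=read_camera("scene")
for (x,y),r,st in disc(c,(250,195,450,300)): print(r,st,ray(c,x,y,12).round(1))
for (x,y),r,st in disc(s,(200,190,370,320)): print("s",r,st,ray(s,st[0]+st[2]/2,st[1]+st[3]/2,8).round(1))
E
```

```text
17.507240295410156 [339 231  17  36 315] [534.6 -36.6  12. ]
s 19.653770446777344 [291 224  39  31 700] [538.1 -27.    8. ]
```

Call:
{"fn": "drive_tool", "kwargs": {
  "targets": [
    {"jaw":0.5,"travel":[-0.015,0,0.002],"twist":0},
    {"jaw":0.5,"travel":[-0.025,0,0.002],"twist":0},
    {"jaw":0.5,"travel":[-0.025,0,0.002],"twist":0},
    {"jaw":0.5,"travel":[0.01,0,0.0],"twist":0},
    {"jaw":0.5,"travel":[0.01,0,-0.04],"twist":0},
    {"jaw":0.5,"travel":[0.01,0,-0.08],"twist":0},
    {"jaw":0.5,"travel":[0.01,0,-0.08],"twist":0}
  ]
}}

```text
t: 6.12
eef_pos: [540.0, 46.1, 93.1]
tcp_rot: [3.133, 0.0, 1.562]
ft_force: [0.8, 0.2, 0.7]
opening: 0.501
grip_force: 0.0
```

```bash
python3 - <<'E'
from h import *
c=read_camera("top"); s=read_camera("scene")
for (x,y),r,st in disc(c,(250,195,450,300)): print(r,st,ray(c,x,y,12).round(1))
for (x,y),r,st in disc(s,(200,190,370,320)): print("s",r,st,ray(s,st[0]+st[2]/2,st[1]+st[3]/2,8).round(1))
go(450,-49,90,0)
E
```

```text
19.770505905151367 [336 229  30  39 568] [536.7 -44.5  12. ]
s 19.477153778076172 [286 228  39  31 733] [537.8 -46.9   8. ]
s 12.041694641113281 [200 248  11  25 159] [ 384.  -246.9    8. ]
travel [-0.096, -0.087, -0.001] twist 1.561
```

Call:
{"fn": "drive_tool", "kwargs": {
  "targets": [
    {"jaw":0.5,"travel":[-0.03,-0.09,0],"twist":1.561},
    {"jaw":0.5,"travel":[-0.095,-0.09,0],"twist":1.561},
    {"jaw":0.5,"travel":[-0.095,-0.09,0],"twist":1.561},
    {"jaw":0.5,"travel":[-0.095,-0.09,0],"twist":1.561},
    {"jaw":0.5,"travel":[-0.095,-0.09,0],"twist":1.561},
    {"jaw":0.5,"travel":[-0.095,-0.09,0],"twist":1.561},
    {"jaw":0.5,"travel":[-0.095,-0.09,0],"twist":1.561},
    {"jaw":0.5,"travel":[-0.095,-0.09,0],"twist":1.561}
  ]
}}

```text
t: 6.88
eef_pos: [446.0, -49.0, 86.0]
tcp_rot: [-3.14, 0.001, 0.554]
ft_force: [0.3, -0.2, 0.3]
opening: 0.503
grip_force: 0.0
```

```bash
python3 - <<'E'
from h import *
go(450,-48,6,0); print(state()["joints"].round(2))
E
```

```text
travel [0.004, 0.001, 0.08] twist 0.554
[-0.26  0.45  2.11 -0.    0.58  0.76]
```

Call:
{"fn": "drive_tool", "kwargs": {
  "targets": [
    {"jaw":0.5,"travel":[0.0,0.001,0.02],"twist":0.554},
    {"jaw":0.5,"travel":[0.0,0.001,0.04],"twist":0.554},
    {"jaw":0.5,"travel":[0.0,0.001,0.06],"twist":0.554},
    {"jaw":0.5,"travel":[0,0.001,0.08],"twist":0.554},
    {"jaw":0.5,"travel":[0,0.001,0.08],"twist":0.554},
    {"jaw":0.5,"travel":[0,0.001,0.08],"twist":0.554}
  ]
}}

```text
t: 7.38
eef_pos: [446.0, -49.5, 5.1]
tcp_rot: [-3.141, 0.004, 0.004]
ft_force: [-0.4, 0.1, 0.3]
opening: 0.505
grip_force: 0.0
```

```bash
python3 - <<'E'
from h import *
print(state()["eef_pos"],state()["tcp_rot"])
c=read_camera("top"); s=read_camera("scene")
for (x,y),r,st in disc(c,(250,195,450,300)): print(r,st,ray(c,x,y,12).round(1))
for (x,y),r,st in disc(s,(200,190,370,320)): print("s",r,st,ray(s,st[0]+st[2]/2,st[1]+st[3]/2,8).round(1))
E
```

```text
[445.99982664 -49.52866994   5.14904127] [-3.14061613  0.00393068  0.00407895]
19.163867950439453 [327 229  39  32 563] [537.2 -46.   12. ]
s 19.319778442382812 [286 229  39  30 703] [539.  -48.3   8. ]
s 9.617792129516602 [200 255  12  18 101] [ 394.4 -254.3    8. ]
```

Call:
{"fn": "drive_tool", "kwargs": {
  "targets": [
    {"jaw":0.5,"travel":[0.02,0,-0.001],"twist":0},
    {"jaw":0.5,"travel":[0.036,0,-0.001],"twist":0},
    {"jaw":0.5,"travel":[0.052,0,-0.001],"twist":0},
    {"jaw":0.5,"travel":[0.068,0,-0.001],"twist":0},
    {"jaw":0.5,"travel":[0.084,0,-0.001],"twist":0},
    {"jaw":0.5,"travel":[0.1,0,-0.001],"twist":0},
    {"jaw":0.5,"travel":[0.116,0,-0.001],"twist":0},
    {"jaw":0.5,"travel":[0.132,0,-0.001],"twist":0}
  ]
}}

```text
t: 8.15
eef_pos: [579.8, -49.0, 8.4]
tcp_rot: [3.141, -0.0, 0.009]
ft_force: [-1.6, -0.1, -0.3]
opening: 0.502
grip_force: 0.2
```

Call:
{"fn": "drive_tool", "kwargs": {
  "targets": [
    {"jaw":0.5,"travel":[0.016,0,0.001],"twist":0},
    {"jaw":0.5,"travel":[0.032,0,0.001],"twist":0},
    {"jaw":0.5,"travel":[0.048,0,0.001],"twist":0},
    {"jaw":0.5,"travel":[0.06,0,0.001],"twist":0},
    {"jaw":0.5,"travel":[0.072,0,0.001],"twist":0},
    {"jaw":0.5,"travel":[0.084,0,0.001],"twist":0},
    {"jaw":0.5,"travel":[0.096,0,0.001],"twist":0},
    {"jaw":0.5,"travel":[0.1,0,0.001],"twist":0}
  ]
}}

```text
t: 8.82
eef_pos: [680.5, -48.3, 7.4]
tcp_rot: [3.141, -0.002, 0.009]
ft_force: [0.1, -0.5, 0.0]
opening: 0.501
grip_force: 0.0
```

```bash
python3 - <<'E'
from h import *
print(state()["eef_pos"],state()["tcp_rot"])
c=read_camera("top"); s=read_camera("scene")
for (x,y),r,st in disc(c,(250,95,450,300)): print(r,st,ray(c,x,y,12).round(1))
cv2.imwrite("pics/s3.png",s["frame"][:,:,::-1])
E
```

```text
[680.49407546 -48.31897793   7.37725922] [ 3.14126107e+00 -1.61401517e-03  8.93720794e-03]
```

View pics/s3.png

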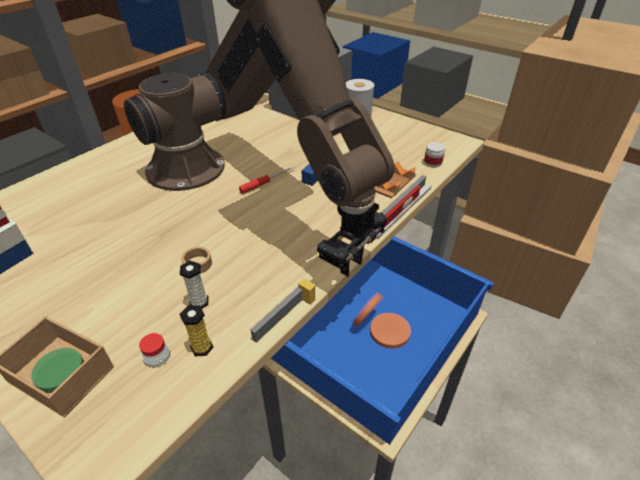

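Disc 1 is dropping into the crate, seen on edge at (367,308). Next I rise and go behind the gate knob.

Call:
{"fn": "drive_tool", "kwargs": {
  "targets": [
    {"jaw":0.2,"travel":[-0.01,0,-0.04],"twist":0},
    {"jaw":0,"travel":[-0.025,0,-0.08],"twist":-0.12},
    {"jaw":0,"travel":[-0.025,-0.2,-0.11],"twist":-1.562},
    {"jaw":0,"travel":[-0.025,-0.2,-0.11],"twist":-1.562},
    {"jaw":0,"travel":[-0.025,-0.2,-0.11],"twist":-1.562},
    {"jaw":0,"travel":[-0.025,-0.2,-0.11],"twist":-1.562},
    {"jaw":0,"travel":[-0.025,-0.2,-0.11],"twist":-1.562},
    {"jaw":0,"travel":[-0.025,-0.2,-0.11],"twist":-1.562}
  ]
}}

```text
t: 9.58
eef_pos: [651.7, 157.3, 118.2]
tcp_rot: [3.141, -0.002, 0.888]
ft_force: [0.1, -0.5, -0.8]
opening: 0.022
grip_force: 0.0
```

```bash
python3 - <<'E'
from h import *
go(653,155,118,np.pi/2)
c=read_camera("top"); s=read_camera("scene")
for n,q in(("c",c),("s",s)):
  for (x,y),r,st in disc(q,(0,95,640,470) if n=="c" else (280,260,480,420)): print(n,r,st,ray(q,x,y,-140).round(1))
for ce,st,m in blobs(c,(22,150,90),(35,255,255),(385,190,410,215)): print(st,ray(c,*ce,50).round(1))
E
```

```text
travel [-0.001, 0.002, 0.0] twist -0.682
c 62.370018005371094 [   0   95   27  124 2425] [ 826.5  948.  -140. ]
c 51.7929573059082 [  63   95   27  102 1035] [ 858.4  763.9 -140. ]
c 77.8541259765625 [ 616   99   24  155 2944] [ 762.1 -888.1 -140. ]
c 32.756778717041016 [551 131  19  65 940] [ 801.7 -696.  -140. ]
c 20.678775787353516 [ 325  148   35   41 1123] [ 787.3  -42.4 -140. ]
c 41.24631118774414 [ 175  218   47   74 2606] [ 532.3  378.7 -140. ]
c 26.172603607177734 [  0 231  53   8 211] [ 587.6  896.9 -140. ]
c 9.62248706817627 [512 246  15  19 127] [ 528.3 -553.9 -140. ]
c 15.822225570678711 [608 260  32  12 317] [ 496.5 -863.5 -140. ]
c 39.7556037902832 [ 545  264   62   71 1439] [ 400.4 -718.6 -140. ]
c 13.91954517364502 [416 297  27  27 233] [ 365.7 -291.8 -140. ]
c 8.127549171447754 [ 71 355  16  16 200] [ 214.8  724.1 -140. ]
s 15.652576446533203 [451 260  29  15 213] [ 854.8  282.6 -140. ]
s 25.986038208007812 [ 360  306   50   42 1495] [ 786.3  -39.8 -140. ]
[393 196  10  13 111] [ 653.9 -180.7   50. ]
```

Call:
{"fn": "drive_tool", "kwargs": {
  "targets": [
    {"jaw":0,"travel":[-0.001,0.002,0],"twist":-0.682},
    {"jaw":0,"travel":[-0.001,0.002,0],"twist":-0.682},
    {"jaw":0,"travel":[-0.001,0.002,0.02],"twist":-0.682},
    {"jaw":0,"travel":[-0.001,0.002,0.04],"twist":-0.682},
    {"jaw":0,"travel":[-0.001,0.002,0.055],"twist":-0.682},
    {"jaw":0,"travel":[-0.001,0.002,0.066],"twist":-0.682},
    {"jaw":0,"travel":[-0.001,0.002,0.066],"twist":-0.682},
    {"jaw":0,"travel":[-0.001,0.002,0.066],"twist":-0.682}
  ]
}}

```text
t: 10.35
eef_pos: [653.3, 148.2, 50.5]
tcp_rot: [-3.14, 0.0, 1.552]
ft_force: [1.0, 0.3, 1.8]
opening: 0.002
grip_force: 0.0
```

Call:
{"fn": "drive_tool", "kwargs": {
  "targets": [
    {"jaw":0,"travel":[-0.02,0,0],"twist":0},
    {"jaw":0,"travel":[-0.04,0,0],"twist":0},
    {"jaw":0,"travel":[-0.06,0,0],"twist":0},
    {"jaw":0,"travel":[-0.08,0,0],"twist":0},
    {"jaw":0,"travel":[-0.1,0,0],"twist":0},
    {"jaw":0,"travel":[-0.12,0,0],"twist":0},
    {"jaw":0,"travel":[-0.14,0,0],"twist":0},
    {"jaw":0,"travel":[-0.16,0,0],"twist":0}
  ]
}}

```text
t: 11.02
eef_pos: [652.3, -11.9, 52.2]
tcp_rot: [3.139, -0.0, 1.554]
ft_force: [1.4, 3.1, -0.6]
opening: 0.006
grip_force: 1.4
```

```bash
python3 - <<'E'
from h import *
c=read_camera("top")
for ce,st,m in blobs(c,(0,150,60),(3,255,255),(180,190,450,230)): print(ce,st,ray(c,st[0]+st[2],202,40).round(1))
E
```

```text
[279.1 202.2] [262 201  37   4 121] [655.6  78.7  40. ]
```

Call:
{"fn": "drive_tool", "kwargs": {
  "targets": [
    {"jaw":0,"travel":[-0.015,0,0],"twist":0},
    {"jaw":0,"travel":[-0.03,0,0],"twist":0},
    {"jaw":0,"travel":[-0.04,0,0],"twist":0},
    {"jaw":0,"travel":[-0.05,0,0],"twist":0},
    {"jaw":0,"travel":[-0.06,0,0],"twist":0},
    {"jaw":0,"travel":[-0.07,0,0],"twist":0},
    {"jaw":0,"travel":[-0.075,0,0],"twist":0},
    {"jaw":0,"travel":[-0.08,0,0],"twist":0}
  ]
}}

```text
t: 11.73
eef_pos: [650.8, -91.3, 50.7]
tcp_rot: [-3.141, 0.0, 1.558]
ft_force: [1.0, 1.6, 1.0]
opening: 0.008
grip_force: 0.9
```

Call:
{"fn": "drive_tool", "kwargs": {
  "targets": [
    {"jaw":0,"travel":[-0.003,0,0],"twist":0},
    {"jaw":0,"travel":[-0.005,0,0],"twist":0},
    {"jaw":0,"travel":[-0.005,0,0],"twist":0}
  ]
}}

```text
t: 11.98
eef_pos: [650.7, -95.9, 50.7]
tcp_rot: [-3.141, 0.0, 1.559]
ft_force: [0.4, -0.4, 0.0]
opening: 0.007
grip_force: 0.0
```

Call:
{"fn": "drive_tool", "kwargs": {
  "targets": [
    {"jaw":0,"travel":[-0.003,0,0],"twist":0},
    {"jaw":0,"travel":[-0.006,0,0],"twist":0},
    {"jaw":0,"travel":[-0.006,0,0],"twist":0},
    {"jaw":0,"travel":[-0.006,0,0],"twist":0}
  ]
}}

```text
t: 12.32
eef_pos: [650.5, -99.1, 50.7]
tcp_rot: [-3.141, -0.003, 1.559]
ft_force: [1.6, 15.2, 1.2]
opening: 0.006
grip_force: 7.9
```

```bash
python3 - <<'E'
from h import *
s=read_camera("scene"); a=s["frame"][220:330,240:400,::-1]
cv2.imwrite("pics/s4.png",cv2.resize(a,None,fx=5,fy=5,interpolation=2))
E
```

```text
(no output)
```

View pics/s4.png

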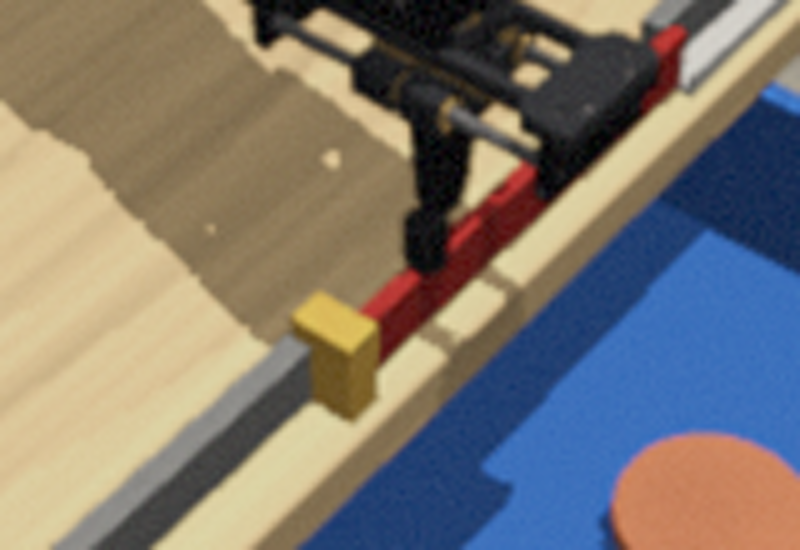

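The gate is shut against the yellow post: 15 N reaction, and the red panel meets the post at about (375,320) in the crop. I'll back off, then go to the -y side of the white reel to topple it toward +y.

Call:
{"fn": "drive_tool", "kwargs": {
  "targets": [
    {"jaw":0,"travel":[0.015,0,0],"twist":0},
    {"jaw":0,"travel":[0.015,0,-0.04],"twist":0},
    {"jaw":0,"travel":[0.015,0,-0.08],"twist":0},
    {"jaw":0,"travel":[0.0,0,-0.12],"twist":0},
    {"jaw":0,"travel":[-0.03,-0.02,-0.145],"twist":0},
    {"jaw":0,"travel":[-0.065,-0.04,-0.145],"twist":0},
    {"jaw":0,"travel":[-0.1,-0.06,-0.145],"twist":0},
    {"jaw":0,"travel":[-0.135,-0.08,-0.145],"twist":0}
  ]
}}

```text
t: 13.03
eef_pos: [568.0, -236.5, 196.6]
tcp_rot: [3.141, 0.001, 1.56]
ft_force: [0.2, -0.6, -0.1]
opening: 0.005
grip_force: 0.0
```

```bash
python3 - <<'E'
from h import *
go(468,-412,190,np.pi/2)
E
```

```text
travel [-0.177, -0.098, 0.007] twist -0.011
```

Call:
{"fn": "drive_tool", "kwargs": {
  "targets": [
    {"jaw":0,"travel":[-0.177,-0.098,0],"twist":0},
    {"jaw":0,"travel":[-0.177,-0.098,0],"twist":0},
    {"jaw":0,"travel":[-0.177,-0.098,0],"twist":0},
    {"jaw":0,"travel":[-0.177,-0.098,0],"twist":0},
    {"jaw":0,"travel":[-0.177,-0.098,0.02],"twist":0},
    {"jaw":0,"travel":[-0.177,-0.098,0.06],"twist":0},
    {"jaw":0,"travel":[-0.177,-0.098,0.097],"twist":0},
    {"jaw":0,"travel":[-0.177,-0.098,0.097],"twist":0}
  ]
}}

```text
t: 13.7
eef_pos: [466.3, -409.6, 92.7]
tcp_rot: [-3.135, -0.007, 1.558]
ft_force: [-1.8, 0.6, -1.3]
opening: 0.003
grip_force: 0.0
```

```bash
python3 - <<'E'
from h import *
print(state()["eef_pos"]);go(469,-375,98,np.pi/2);go(469,-310,98,np.pi/2)
E
```

```text
[ 466.3305876  -409.55201098   92.68333542]
travel [0.035, 0.002, -0.005] twist -0.013
travel [0.1, 0.001, -0.005] twist -0.013
```

Call:
{"fn": "drive_tool", "kwargs": {
  "targets": [
    {"jaw":0,"travel":[0.025,0.002,-0.005],"twist":-0.013},
    {"jaw":0,"travel":[0.035,0.002,-0.005],"twist":-0.013},
    {"jaw":0,"travel":[0.045,0.002,-0.005],"twist":-0.013},
    {"jaw":0,"travel":[0.053,0.002,-0.005],"twist":-0.013},
    {"jaw":0,"travel":[0.061,0.002,-0.005],"twist":-0.013},
    {"jaw":0,"travel":[0.069,0.002,-0.005],"twist":-0.013},
    {"jaw":0,"travel":[0.077,0.002,-0.005],"twist":-0.013},
    {"jaw":0,"travel":[0.085,0.002,-0.005],"twist":-0.013}
  ]
}}

```text
t: 14.37
eef_pos: [472.0, -325.9, 104.0]
tcp_rot: [3.141, 0.0, 1.572]
ft_force: [0.2, 0.9, -0.2]
opening: 0.006
grip_force: 0.0
```

Call:
{"fn": "drive_tool", "kwargs": {
  "targets": [
    {"jaw":0,"travel":[0.005,0,0],"twist":0},
    {"jaw":0,"travel":[-0.02,0,0],"twist":0},
    {"jaw":0,"travel":[-0.04,0,-0.02],"twist":0},
    {"jaw":0,"travel":[-0.04,0,-0.02],"twist":0},
    {"jaw":0,"travel":[-0.04,0,-0.02],"twist":0}
  ]
}}

```text
t: 14.78
eef_pos: [472.1, -367.2, 124.3]
tcp_rot: [3.141, 0.001, 1.571]
ft_force: [0.3, 0.3, 0.4]
opening: 0.007
grip_force: 0.0
```

```bash
python3 - <<'E'
from h import *
s=read_camera("scene"); cv2.imwrite("pics/s5.png",s["frame"][:,:,::-1])
E
```

```text
(no output)
```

View pics/s5.png

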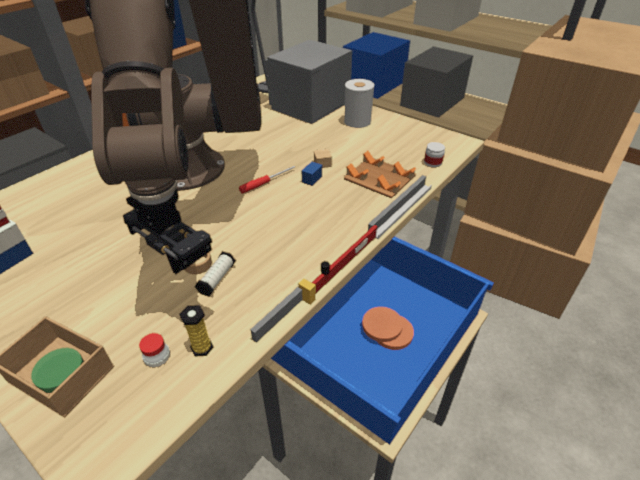

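The white reel lies on its side at (216,272), roughly along y, the gate is shut and both discs are in the crate. The yellow reel gets the same treatment.

Call:
{"fn": "drive_tool", "kwargs": {
  "targets": [
    {"jaw":0,"travel":[-0.03,0.02,-0.02],"twist":0},
    {"jaw":0,"travel":[-0.117,0.095,-0.02],"twist":0},
    {"jaw":0,"travel":[-0.117,0.095,-0.02],"twist":0},
    {"jaw":0,"travel":[-0.117,0.095,-0.02],"twist":0},
    {"jaw":0,"travel":[-0.117,0.095,-0.01],"twist":0},
    {"jaw":0,"travel":[-0.117,0.095,0.025],"twist":0},
    {"jaw":0,"travel":[-0.117,0.095,0.025],"twist":0},
    {"jaw":0,"travel":[-0.117,0.095,0.025],"twist":0}
  ]
}}

```text
t: 15.5
eef_pos: [566.3, -481.7, 96.7]
tcp_rot: [-3.138, -0.004, 1.572]
ft_force: [-0.6, 0.5, 1.3]
opening: 0.003
grip_force: 0.0
```

```bash
python3 - <<'E'
from h import *
print(state()["eef_pos"]);go(568.5,-452,98,np.pi/2);go(568.5,-402,98,np.pi/2)
E
```

```text
[ 566.29294098 -481.67109659   96.6537152 ]
travel [0.03, 0.002, -0.001] twist 0.001
travel [0.08, 0.002, -0.001] twist 0.001
```

Call:
{"fn": "drive_tool", "kwargs": {
  "targets": [
    {"jaw":0,"travel":[0.022,0.002,0],"twist":0},
    {"jaw":0,"travel":[0.032,0.002,0],"twist":0},
    {"jaw":0,"travel":[0.042,0.002,0],"twist":0},
    {"jaw":0,"travel":[0.05,0.002,0],"twist":0},
    {"jaw":0,"travel":[0.058,0.002,0],"twist":0},
    {"jaw":0,"travel":[0.066,0.002,0],"twist":0},
    {"jaw":0,"travel":[0.074,0.002,0],"twist":0},
    {"jaw":0,"travel":[0.082,0.002,0],"twist":0}
  ]
}}

```text
t: 16.17
eef_pos: [569.0, -400.7, 98.9]
tcp_rot: [-3.142, 0.0, 1.572]
ft_force: [1.0, 0.0, 0.1]
opening: 0.002
grip_force: 0.0
```

Call:
{"fn": "drive_tool", "kwargs": {
  "targets": [
    {"jaw":0,"travel":[0.005,0,0],"twist":0},
    {"jaw":0,"travel":[-0.02,0,0],"twist":0},
    {"jaw":0.3,"travel":[-0.04,0,-0.03],"twist":0},
    {"jaw":0.6,"travel":[-0.04,0,-0.06],"twist":0},
    {"jaw":0.9,"travel":[-0.04,0,-0.1],"twist":0},
    {"jaw":0.9,"travel":[-0.04,0,-0.1],"twist":0}
  ]
}}

```text
t: 16.67
eef_pos: [570.8, -443.2, 206.7]
tcp_rot: [3.134, 0.007, 1.571]
ft_force: [0.7, -0.9, 1.8]
opening: 0.227
grip_force: 0.0
```

```bash
cat > m.py <<'E'
from h import *
s=read_camera("scene"); c=read_camera("top"); print(state()["eef_pos"].round(1))
for n,q,roi,lo,hi in (("c",c,(380,215,480,295),None,None),("s",s,(170,235,300,360),None,None)):
    for col,lo,hi in(("white",(0,0,95),(180,60,255)),("yellow",(20,110,40),(32,255,150)),("dark",(0,0,0),(180,255,55))):
        for ce,st,m in blobs(q,lo,hi,roi,40):
            r=cv2.minAreaRect(np.argwhere(m)[:,::-1].astype(np.float32)); b=cv2.boxPoints(r)
            i=np.argsort([np.linalg.norm(b[k]-b[(k+1)%4]) for k in range(4)])[:2]
            e=[ray(q,*(b[k]+b[(k+1)%4])/2,21)[:2].round(0) for k in i]
            print(n,col,ce,st,ray(q,*ce,30).round(0),np.array(r[1]).round(0),e)
cv2.imwrite("pics/c3.png",cv2.resize(c["frame"][210:310,380:500,::-1],None,fx=5,fy=5,interpolation=2))
E
python3 m.py
```

```text
[ 569.4 -441.7  200.6]
c white [437.8 278.6] [424 271  26  16 274] [ 454. -285.   30.] [13. 24.] [array([ 462., -316.]), array([ 443., -255.])]
c yellow [455.4 230.2] [435 215  45  25 244] [ 581. -334.   30.] [43. 18.] [array([ 605., -285.]), array([ 577., -394.])]
c yellow [464.  277.3] [448 256  32  39 296] [ 457. -354.   30.] [19. 47.] [array([ 418., -314.]), array([ 513., -395.])]
c dark [439.4 221.2] [436 215   8  13  45] [ 605. -293.   30.] [ 3. 14.] [array([ 625., -300.]), array([ 590., -288.])]
c dark [408.3 274.2] [380 258  60  37 418] [ 465. -208.   30.] [64. 25.] [array([ 489., -138.]), array([ 439., -298.])]
c dark [472.6 285.9] [460 270  20  25 258] [ 435. -376.   30.] [24. 19.] [array([ 477., -371.]), array([ 414., -370.])]
s white [217.3 270.2] [201 254  32  35 533] [ 451. -264.   30.] [16. 36.] [array([ 427., -209.]), array([ 458., -305.])]
s white [275. 310.] [250 287  50  46 388] [ 639. -269.   30.] [ 6. 64.] [array([ 634., -183.]), array([ 633., -334.])]
s yellow [236.4 330.4] [212 307  48  37 156] [ 613. -357.   30.] [16. 49.] [array([ 584., -392.]), array([ 610., -294.])]
s dark [175.9 242.5] [170 235  16  18 139] [ 296. -262.   30.] [17. 15.] [array([ 266., -236.]), array([ 318., -277.])]
s dark [187.4 267.9] [170 247  38  46 740] [ 390. -303.   30.] [19. 55.] [array([ 373., -227.]), array([ 385., -367.])]
s dark [203.9 288.1] [196 281  17  15 162] [ 470. -321.   30.] [17. 11.] [array([ 438., -313.]), array([ 487., -321.])]
s dark [212.3 336.3] [208 327  10  19  83] [ 585. -398.   30.] [19.  4.] [array([ 554., -385.]), array([ 600., -403.])]
```

View pics/c3.png

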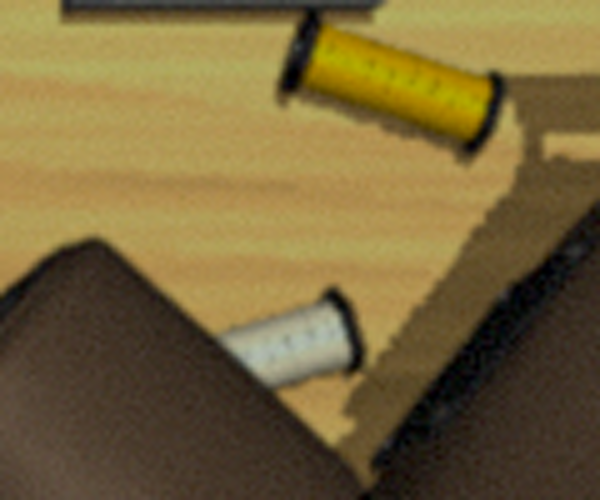

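The yellow reel's end flanges are at crop (299,57) and (486,115), close to the rail end at about (385,5). The white reel is partly hidden by the arm. I'll work out the yellow grasp first.

```bash
python3 - <<'E'
from h import *
c=read_camera("top"); s=read_camera("scene")
L=ray(c,439.4,221,22);R=ray(c,476.8,232.6,22)
d=L-R; print("yellow",L,R,(L+R)/2,np.linalg.norm(d),"axis yaw",np.arctan2(d[1],d[0]))
print("rail end",ray(c,457,211,36),ray(c,455,213.5,0))
m=(L+R)/2
for X in (L,R,m): print("proj scene",np.round(proj(s,X),1))
for ce,st,mm in blobs(s,(18,90,40),(34,255,255),(200,295,265,350),60): print("s yellow",ce,st,ray(s,*ce,24).round(1))
g=m-15*d/np.linalg.norm(d); print("grasp",g)
go(g[0],g[1],80,np.arctan2(d[1],d[0]))
cv2.imwrite("pics/s6.png",cv2.resize(s["frame"][240:360,170:300,::-1],None,fx=5,fy=5,interpolation=2))
E
```

```text
yellow [ 606.9476097  -294.29175536   22.        ] [ 575.81240179 -392.71745821   22.        ] [ 591.38000575 -343.50460678   22.        ] 103.23284435230266 axis yaw 1.2644241239918177
rail end [ 631.66300389 -338.28178028   36.        ] [ 630.19781313 -341.37065893    0.        ]
proj scene [256.4 312.6]
proj scene [211.7 334.7]
proj scene [234.5 323.4]
s yellow [234.3 325.8] [211 307  49  42 950] [ 596.9 -349.1   24. ]
grasp [ 586.85597929 -357.80611665   22.        ]
travel [0.083, 0.018, 0.118] twist 0.307
```

View pics/s6.png

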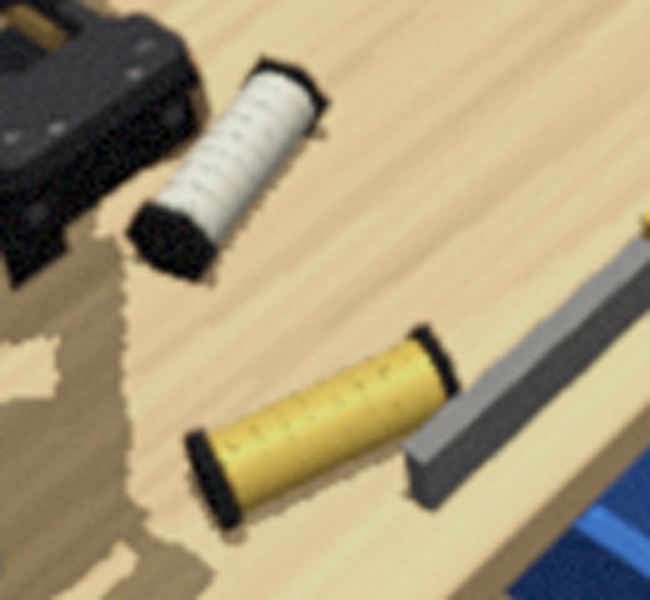

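The scene view confirms the yellow reel lies beside the rail end, with its far flange at crop (437,360). I'll grasp 15 mm toward its -y end so the outer finger clears the rail.

Call:
{"fn": "drive_tool", "kwargs": {
  "targets": [
    {"jaw":0.63,"travel":[0.083,0.018,0.04],"twist":0.307},
    {"jaw":0.63,"travel":[0.083,0.018,0.08],"twist":0.307},
    {"jaw":0.63,"travel":[0.083,0.018,0.118],"twist":0.307},
    {"jaw":0.63,"travel":[0.083,0.018,0.118],"twist":0.307},
    {"jaw":0.63,"travel":[0.083,0.018,0.118],"twist":0.307},
    {"jaw":0.63,"travel":[0.083,0.018,0.118],"twist":0.307}
  ]
}}

```text
t: 17.37
eef_pos: [586.5, -357.7, 79.2]
tcp_rot: [-3.138, -0.001, 1.266]
ft_force: [0.8, 0.3, 0.3]
opening: 0.621
grip_force: 0.0
```

```bash
python3 - <<'E'
from h import *
print(state()["eef_pos"],state()["opening"]);go(587,-358,6,1.264)
E
```

```text
[ 586.51076825 -357.68758601   79.20875124] 0.6214327604638297
travel [-0.0, 0.001, 0.073] twist 0.002
```

Call:
{"fn": "drive_tool", "kwargs": {
  "targets": [
    {"jaw":0.63,"travel":[0,0,0.03],"twist":0},
    {"jaw":0.63,"travel":[0,0,0.055],"twist":0},
    {"jaw":0.63,"travel":[0,0,0.072],"twist":0},
    {"jaw":0.63,"travel":[0,0,0.072],"twist":0},
    {"jaw":0.2,"travel":[0,0,0.072],"twist":0},
    {"jaw":0.2,"travel":[0,0,0.072],"twist":0},
    {"jaw":0.2,"travel":[0,0,0.072],"twist":0},
    {"jaw":0.2,"travel":[0,0,0.072],"twist":0}
  ]
}}

```text
t: 18.03
eef_pos: [587.6, -359.0, 10.6]
tcp_rot: [3.139, 0.001, 1.265]
ft_force: [1.5, -0.7, 0.9]
opening: 0.402
grip_force: 0.7
```

Call:
{"fn": "drive_tool", "kwargs": {
  "targets": [
    {"jaw":0.2,"travel":[0,0,0],"twist":0},
    {"jaw":0.2,"travel":[0,0,0],"twist":0},
    {"jaw":0.2,"travel":[0,0,-0.02],"twist":0},
    {"jaw":0.2,"travel":[0,0,-0.06],"twist":0},
    {"jaw":0.2,"travel":[0,0,-0.1],"twist":0},
    {"jaw":0.2,"travel":[0,0,-0.13],"twist":0},
    {"jaw":0.2,"travel":[0,0,-0.13],"twist":0}
  ]
}}

```text
t: 18.62
eef_pos: [589.0, -359.7, 146.2]
tcp_rot: [3.132, 0.003, 1.265]
ft_force: [0.6, -0.1, -1.5]
opening: 0.371
grip_force: 29.8
```

Gripped: opening 35 mm, 30 N, about 1.5 N of weight carried. I carry it at height to the +x bay.

Call:
{"fn": "drive_tool", "kwargs": {
  "targets": [
    {"jaw":0.2,"travel":[0.1,0.03,-0.005],"twist":-0.1},
    {"jaw":0.2,"travel":[0.3,0.08,-0.005],"twist":-0.306},
    {"jaw":0.2,"travel":[0.3,0.08,-0.005],"twist":-0.306},
    {"jaw":0.2,"travel":[0.3,0.08,-0.005],"twist":-0.306},
    {"jaw":0.2,"travel":[0.3,0.08,-0.005],"twist":-0.306},
    {"jaw":0.2,"travel":[0.3,0.08,-0.005],"twist":-0.306},
    {"jaw":0.2,"travel":[0.3,0.08,-0.005],"twist":-0.306},
    {"jaw":0.2,"travel":[0.3,0.08,-0.005],"twist":-0.306}
  ]
}}

```text
t: 19.28
eef_pos: [755.1, -91.5, 143.0]
tcp_rot: [-3.141, -0.001, 1.574]
ft_force: [0.9, 0.1, -2.0]
opening: 0.374
grip_force: 29.9
```

```bash
python3 - <<'E'
from h import *
print(state()["eef_pos"]);go(571.5,321,145,np.pi/2)
E
```

```text
[755.14412059 -91.53259084 143.00064692]
travel [0.413, -0.182, -0.002] twist 0.003
```

Call:
{"fn": "drive_tool", "kwargs": {
  "targets": [
    {"jaw":0.2,"travel":[0.413,-0.182,0],"twist":0},
    {"jaw":0.2,"travel":[0.413,-0.182,0],"twist":0},
    {"jaw":0.2,"travel":[0.413,-0.182,0],"twist":0},
    {"jaw":0.2,"travel":[0.413,-0.182,0],"twist":0},
    {"jaw":0.2,"travel":[0.413,-0.182,0],"twist":0},
    {"jaw":0.2,"travel":[0.413,-0.182,0],"twist":0},
    {"jaw":0.2,"travel":[0.413,-0.182,0],"twist":0},
    {"jaw":0.2,"travel":[0.413,-0.182,0],"twist":0}
  ]
}}

```text
t: 19.95
eef_pos: [617.9, 209.9, 143.4]
tcp_rot: [-3.141, 0.0, 1.571]
ft_force: [0.5, 0.1, -2.4]
opening: 0.375
grip_force: 29.8
```

```bash
python3 - <<'E'
from h import *
print(state()["eef_pos"]);go(571.5,321,145,np.pi/2)
s=read_camera("scene");c=read_camera("top")
for z in(21,):
  for p in((204.6,288),(228,257)): print("white",ray(s,*p,z).round(1))
for ce,st,m in blobs(c,(0,0,100),(180,60,255),(395,255,470,295),40): print("c white",ce,st,ray(c,*ce,30).round(1),cv2.minAreaRect(np.argwhere(m)[:,::-1].astype(np.float32)))
cv2.imwrite("pics/c4.png",cv2.resize(c["frame"][240:310,390:480,::-1],None,fx=5,fy=5,interpolation=2))
E
```

```text
[617.85366123 209.8674683  143.41019758]
travel [0.111, -0.046, -0.002] twist -0.0
white [ 463.7 -315.4   21. ]
white [ 430.  -212.3   21. ]
c white [431.1 280.9] [413 271  37  21 448] [ 447.8 -267.7   30. ] ((431.14056396484375, 280.9567565917969), (12.6456937789917, 35.87847900390625), 72.89727020263672)
```

View pics/c4.png

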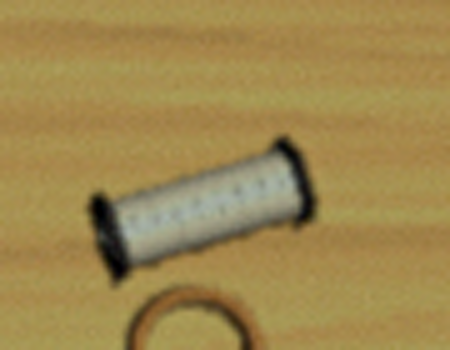

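The white reel is fully visible, with flange centres at crop (110,240) and (297,182), well clear of the tape except near the middle. I'll finish placing the yellow one first.

Call:
{"fn": "drive_tool", "kwargs": {
  "targets": [
    {"jaw":0.2,"travel":[0.03,-0.015,0],"twist":0},
    {"jaw":0.2,"travel":[0.06,-0.03,0],"twist":0},
    {"jaw":0.2,"travel":[0.09,-0.04,0],"twist":0},
    {"jaw":0.2,"travel":[0.111,-0.046,0],"twist":0},
    {"jaw":0.2,"travel":[0.111,-0.046,0],"twist":0},
    {"jaw":0.2,"travel":[0.111,-0.046,0.03],"twist":0},
    {"jaw":0.2,"travel":[0.111,-0.046,0.05],"twist":0},
    {"jaw":0.2,"travel":[0.111,-0.046,0.05],"twist":0}
  ]
}}

```text
t: 20.72
eef_pos: [571.6, 317.9, 89.6]
tcp_rot: [-3.136, 0.003, 1.571]
ft_force: [-0.2, -0.3, -3.1]
opening: 0.369
grip_force: 29.8
```

```bash
python3 - <<'E'
from h import *
print(state()["eef_pos"]);go(571.5,321,93,np.pi/2)
s=read_camera("scene");c=read_camera("top")
p=state()["eef_pos"]
for dy in(-40,70): print("expected end px", np.round(proj(s,np.array([p[0],p[1]+dy,p[2]+14])),1))
cv2.imwrite("pics/s7.png",cv2.resize(s["frame"][110:220,310:450,::-1],None,fx=5,fy=5,interpolation=2))
E
```

```text
[571.64263693 317.86288624  89.64811684]
travel [0.003, -0.0, -0.003] twist -0.0
expected end px [388.9 161. ]
expected end px [408.8 145.3]
```

View pics/s7.png

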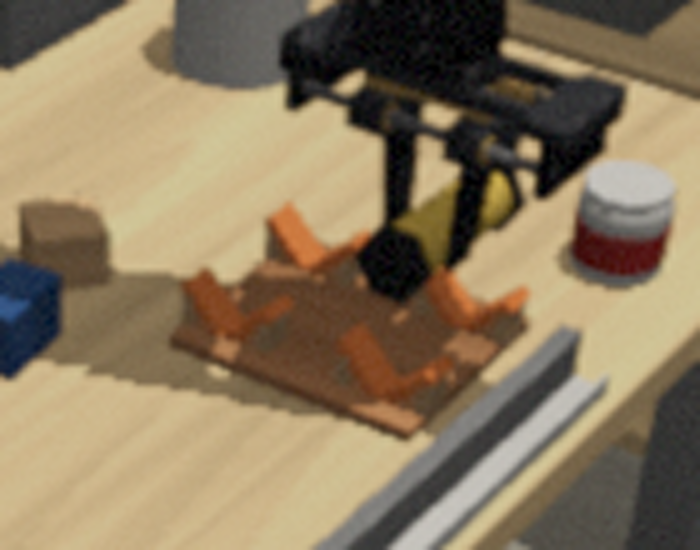

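The near flange is at crop (397,260), within about a pixel of where I predicted it. Lowering it into the bay.

Call:
{"fn": "drive_tool", "kwargs": {
  "targets": [
    {"jaw":0.2,"travel":[0.003,0,0.02],"twist":0},
    {"jaw":0.2,"travel":[0.003,0,0.035],"twist":0},
    {"jaw":0.2,"travel":[0.003,0,0.045],"twist":0},
    {"jaw":0.2,"travel":[0.003,0,0.052],"twist":0},
    {"jaw":0.2,"travel":[0.003,0,0.056],"twist":0},
    {"jaw":0.2,"travel":[0.003,0,0.056],"twist":0}
  ]
}}

```text
t: 21.32
eef_pos: [573.4, 322.5, 37.9]
tcp_rot: [-3.142, 0.0, 1.571]
ft_force: [-1.5, 0.1, -1.6]
opening: 0.372
grip_force: 29.8
```

Call:
{"fn": "drive_tool", "kwargs": {
  "targets": [
    {"jaw":0.2,"travel":[0,0,0.002],"twist":0},
    {"jaw":0.2,"travel":[0,0,0.004],"twist":0},
    {"jaw":0.2,"travel":[0,0,0.004],"twist":0}
  ]
}}

```text
t: 21.57
eef_pos: [573.6, 322.7, 35.1]
tcp_rot: [3.14, -0.0, 1.571]
ft_force: [-2.6, -2.1, 5.6]
opening: 0.371
grip_force: 30.0
```

Contact is at +5.6 N. Releasing, then rising.

Call:
{"fn": "drive_tool", "kwargs": {
  "targets": [
    {"jaw":0.6,"travel":[0,0,0],"twist":0},
    {"jaw":0.6,"travel":[0,0,0],"twist":0},
    {"jaw":0.6,"travel":[0,0,0],"twist":0},
    {"jaw":0.6,"travel":[0,0,0],"twist":0},
    {"jaw":0.6,"travel":[0,0,-0.02],"twist":0},
    {"jaw":0.6,"travel":[0,0,-0.06],"twist":0},
    {"jaw":0.6,"travel":[0,0,-0.1],"twist":0},
    {"jaw":0.6,"travel":[0,0,-0.13],"twist":0}
  ]
}}

```text
t: 22.23
eef_pos: [573.7, 322.8, 166.8]
tcp_rot: [3.14, -0.001, 1.571]
ft_force: [0.1, 0.1, -0.3]
opening: 0.601
grip_force: 0.0
```

```bash
python3 - <<'E'
from h import *
s=read_camera("scene"); p=state(); print(p["eef_pos"])
for ce,st,m in blobs(s,(20,90,40),(34,255,255),(370,140,420,190),20): print(ce,st,ray(s,*ce,50).round(1))
for y in(281,391): print(np.round(proj(s,np.array([571.5,y,44])),1))
cv2.imwrite("pics/s8.png",cv2.resize(s["frame"][110:220,310:450,::-1],None,fx=5,fy=5,interpolation=2))
go(452,-280,165,1.89)
E
```

```text
[575.45668433 323.70521496 172.45783477]
[400.1 167.5] [388 158  24  22 257] [573.7 352.   50. ]
[386.5 179.5]
[405.9 163.5]
travel [-0.604, -0.124, 0.007] twist -0.319
```

View pics/s8.png

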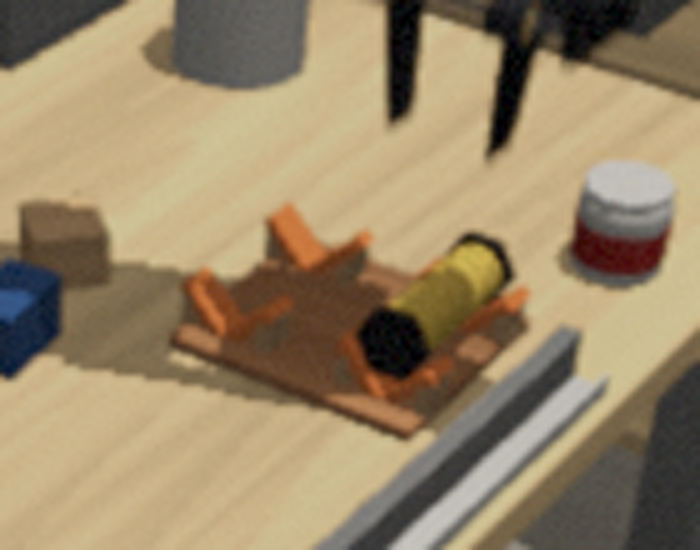

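The yellow reel rests in both saddles of the +x bay, near face at crop (393,342), perhaps a few mm to +y. I'll check that from above on the way to the white reel.

Call:
{"fn": "drive_tool", "kwargs": {
  "targets": [
    {"jaw":0.6,"travel":[-0.604,-0.124,0.007],"twist":-0.319},
    {"jaw":0.6,"travel":[-0.604,-0.124,0.007],"twist":-0.319},
    {"jaw":0.6,"travel":[-0.604,-0.124,0.007],"twist":-0.319},
    {"jaw":0.6,"travel":[-0.604,-0.124,0.007],"twist":-0.319},
    {"jaw":0.6,"travel":[-0.604,-0.124,0.007],"twist":-0.319},
    {"jaw":0.6,"travel":[-0.604,-0.124,0.007],"twist":-0.319},
    {"jaw":0.6,"travel":[-0.604,-0.124,0.007],"twist":-0.319},
    {"jaw":0.6,"travel":[-0.604,-0.124,0.007],"twist":-0.319}
  ]
}}

```text
t: 22.95
eef_pos: [505.5, -5.6, 160.0]
tcp_rot: [3.141, 0.0, 1.89]
ft_force: [1.0, 0.3, 0.0]
opening: 0.598
grip_force: 0.0
```

```bash
python3 - <<'E'
from h import *
c=read_camera("top"); print(state()["eef_pos"])
for ce,st,m in blobs(c,(0,0,0),(180,255,50),(172,218,235,258),8): print("dark",ce,st,ray(c,*ce,50).round(1))
for ce,st,m in blobs(c,(20,90,40),(34,255,255),(172,218,225,258),20): print("yel",ce,st,ray(c,*ce,50).round(1))
go(452,-280,80,1.89)
E
```

```text
[504.50554992 -11.08477808 159.81809806]
dark [178.9 234.4] [178 226   4  17  35] [568.8 391.9  50. ]
dark [218.9 233.3] [217 226   5  16  68] [571.6 287.3  50. ]
yel [189.6 225.7] [172 218  53  40 369] [591.7 364.4  50. ]
yel [198.  233.6] [179 227  39  15 522] [570.8 341.9  50. ]
travel [-0.239, -0.134, 0.08] twist -0.003
```

The yellow reel is centred at about (570,340), within 5 mm of the bay. On to the white reel.

Call:
{"fn": "drive_tool", "kwargs": {
  "targets": [
    {"jaw":0.6,"travel":[-0.239,-0.134,0.02],"twist":0},
    {"jaw":0.6,"travel":[-0.239,-0.134,0.03],"twist":0},
    {"jaw":0.6,"travel":[-0.239,-0.134,0.04],"twist":0},
    {"jaw":0.6,"travel":[-0.239,-0.134,0.05],"twist":0},
    {"jaw":0.6,"travel":[-0.239,-0.134,0.06],"twist":0},
    {"jaw":0.6,"travel":[-0.239,-0.134,0.08],"twist":0},
    {"jaw":0.6,"travel":[-0.239,-0.134,0.08],"twist":0},
    {"jaw":0.6,"travel":[-0.239,-0.134,0.08],"twist":0}
  ]
}}

```text
t: 23.67
eef_pos: [452.2, -277.1, 76.7]
tcp_rot: [-3.14, -0.002, 1.886]
ft_force: [-0.3, 0.3, -0.8]
opening: 0.6
grip_force: 0.0
```

```bash
python3 - <<'E'
from h import *
print(state()["eef_pos"]); go(452,-280,7,1.89)
E
```

```text
[ 452.18982399 -277.13184253   76.74439779]
travel [-0.003, -0.001, 0.07] twist -0.004
```

Call:
{"fn": "drive_tool", "kwargs": {
  "targets": [
    {"jaw":0.6,"travel":[-0.003,0,0.03],"twist":0},
    {"jaw":0.6,"travel":[-0.003,0,0.055],"twist":0},
    {"jaw":0.6,"travel":[-0.003,0,0.07],"twist":0},
    {"jaw":0.6,"travel":[-0.003,0,0.07],"twist":0},
    {"jaw":0.2,"travel":[-0.003,0,0.07],"twist":0},
    {"jaw":0.2,"travel":[-0.003,0,0.07],"twist":0},
    {"jaw":0.2,"travel":[-0.003,0,0.07],"twist":0},
    {"jaw":0.2,"travel":[-0.003,0,0.07],"twist":0}
  ]
}}

```text
t: 24.33
eef_pos: [455.3, -275.9, 11.2]
tcp_rot: [3.141, 0.002, 1.89]
ft_force: [1.7, 0.3, 0.3]
opening: 0.378
grip_force: 5.6
```

Call:
{"fn": "drive_tool", "kwargs": {
  "targets": [
    {"jaw":0.2,"travel":[0,0,0],"twist":0},
    {"jaw":0.2,"travel":[0,0,0],"twist":0},
    {"jaw":0.2,"travel":[0,0,-0.02],"twist":0},
    {"jaw":0.2,"travel":[0,0,-0.06],"twist":0},
    {"jaw":0.2,"travel":[0,0,-0.1],"twist":0},
    {"jaw":0.2,"travel":[0,0,-0.13],"twist":0},
    {"jaw":0.2,"travel":[0,0,-0.13],"twist":0}
  ]
}}

```text
t: 24.92
eef_pos: [456.6, -276.9, 145.9]
tcp_rot: [3.137, 0.008, 1.89]
ft_force: [0.7, 0.6, -0.5]
opening: 0.37
grip_force: 30.0
```

```bash
python3 - <<'E'
from h import *
s=state();p=s["eef_pos"];print(p); go(461.5,321,p[2],np.pi/2)
c=read_camera("scene")
for ce,st,m in blobs(c,(0,0,95),(180,60,255),(150,180,300,300),40): print("s white",ce,st,ray(c,*ce,p[2]+18).round(1))
E
```

```text
[ 456.63520873 -276.93146282  145.90757649]
travel [0.566, 0.192, -0.0] twist 0.319
s white [219.5 221.9] [217 218   6  12  48] [ 461.4 -238.8  163.9]
s white [202.3 232.6] [192 220  18  25 230] [ 459.6 -285.4  163.9]
s white [292.4 293.9] [283 287  17  13  92] [ 720.8 -297.7  163.9]
```

Call:
{"fn": "drive_tool", "kwargs": {
  "targets": [
    {"jaw":0.2,"travel":[0.566,0.192,0],"twist":0.319},
    {"jaw":0.2,"travel":[0.566,0.192,0],"twist":0.319},
    {"jaw":0.2,"travel":[0.566,0.192,0],"twist":0.319},
    {"jaw":0.2,"travel":[0.566,0.192,0],"twist":0.319},
    {"jaw":0.2,"travel":[0.566,0.192,0],"twist":0.319},
    {"jaw":0.2,"travel":[0.566,0.192,0],"twist":0.319},
    {"jaw":0.2,"travel":[0.566,0.192,0],"twist":0.319},
    {"jaw":0.2,"travel":[0.566,0.192,0],"twist":0.319}
  ]
}}

```text
t: 25.63
eef_pos: [456.6, 55.5, 139.0]
tcp_rot: [-3.14, 0.0, 1.571]
ft_force: [0.8, 0.8, -0.9]
opening: 0.376
grip_force: 30.0
```

```bash
python3 - <<'E'
from h import *
s=state();p=s["eef_pos"];print(p); go(461.5,324,p[2],np.pi/2)
E
```

```text
[456.57005982  55.50518607 139.04320163]
travel [0.268, 0.005, -0.0] twist -0.0
```

Call:
{"fn": "drive_tool", "kwargs": {
  "targets": [
    {"jaw":0.2,"travel":[0.268,0.005,0],"twist":0},
    {"jaw":0.2,"travel":[0.268,0.005,0],"twist":0},
    {"jaw":0.2,"travel":[0.268,0.005,0],"twist":0},
    {"jaw":0.2,"travel":[0.268,0.005,0],"twist":0},
    {"jaw":0.2,"travel":[0.268,0.005,0],"twist":0},
    {"jaw":0.2,"travel":[0.268,0.005,0],"twist":0},
    {"jaw":0.2,"travel":[0.268,0.005,0],"twist":0},
    {"jaw":0.2,"travel":[0.268,0.005,0.03],"twist":0}
  ]
}}

```text
t: 26.3
eef_pos: [463.9, 326.3, 112.2]
tcp_rot: [3.135, -0.004, 1.574]
ft_force: [1.2, -0.8, -1.9]
opening: 0.373
grip_force: 30.0
```

Call:
{"fn": "drive_tool", "kwargs": {
  "targets": [
    {"jaw":0.2,"travel":[0,0,0.02],"twist":0},
    {"jaw":0.2,"travel":[0,0,0.02],"twist":0},
    {"jaw":0.2,"travel":[0,0,0.02],"twist":0},
    {"jaw":0.2,"travel":[0,0,0.02],"twist":0}
  ]
}}

```text
t: 26.63
eef_pos: [462.8, 321.4, 90.4]
tcp_rot: [-3.142, 0.0, 1.57]
ft_force: [0.1, 0.5, -0.6]
opening: 0.373
grip_force: 30.0
```

```bash
python3 - <<'E'
from h import *
s=state();p=s["eef_pos"];print(p); go(461.5,324,36,np.pi/2)
c=read_camera("scene")
print(np.round(proj(c,np.array([p[0],p[1]-43,p[2]+12])),1))
for ce,st,m in blobs(c,(0,0,0),(180,255,45),(345,145,400,180),20): print("s dark",ce,st,ray(c,*ce,p[2]+12).round(1))
cv2.imwrite("pics/s9.png",cv2.resize(c["frame"][110:220,310:450,::-1],None,fx=5,fy=5,interpolation=2))
E
```

```text
[462.82519009 321.41800991  90.35224895]
travel [0.003, -0.001, 0.054] twist -0.0
[356.2 150.3]
s dark [356.6 150.4] [351 145  13  13 113] [464.2 278.6 102.4]
s dark [387.7 176.3] [382 172  13   8  75] [608.  218.1 102.4]
```

View pics/s9.png

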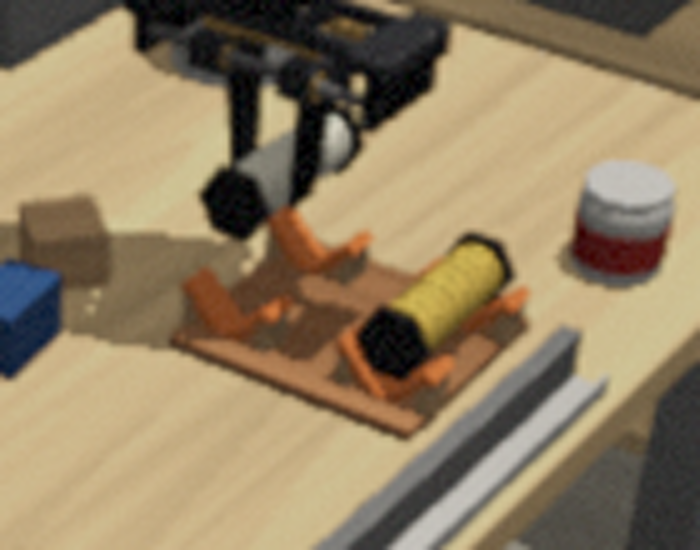

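The white reel hangs level above the -x bay, near face at crop (232,202), as predicted. Lowering.

Call:
{"fn": "drive_tool", "kwargs": {
  "targets": [
    {"jaw":0.2,"travel":[0.002,-0.001,0.02],"twist":0},
    {"jaw":0.2,"travel":[0.002,-0.001,0.035],"twist":0},
    {"jaw":0.2,"travel":[0.002,-0.001,0.043],"twist":0},
    {"jaw":0.2,"travel":[0.002,-0.001,0.049],"twist":0},
    {"jaw":0.2,"travel":[0.002,-0.001,0.053],"twist":0},
    {"jaw":0.2,"travel":[0.002,-0.001,0.053],"twist":0}
  ]
}}

```text
t: 27.18
eef_pos: [461.8, 323.5, 37.0]
tcp_rot: [3.141, 0.0, 1.571]
ft_force: [-0.2, -0.2, -1.6]
opening: 0.372
grip_force: 30.0
```

Call:
{"fn": "drive_tool", "kwargs": {
  "targets": [
    {"jaw":0.2,"travel":[0,0,0.001],"twist":0},
    {"jaw":0.2,"travel":[0,0,0.002],"twist":0},
    {"jaw":0.2,"travel":[0,0,0.002],"twist":0}
  ]
}}

```text
t: 27.43
eef_pos: [462.2, 323.7, 35.9]
tcp_rot: [3.14, -0.001, 1.571]
ft_force: [0.6, -0.7, 3.4]
opening: 0.371
grip_force: 30.0
```

Call:
{"fn": "drive_tool", "kwargs": {
  "targets": [
    {"jaw":0.6,"travel":[0,0,0],"twist":0},
    {"jaw":0.6,"travel":[0,0,0],"twist":0},
    {"jaw":0.6,"travel":[0,0,0],"twist":0},
    {"jaw":0.6,"travel":[0,0,0],"twist":0},
    {"jaw":0.6,"travel":[0,0,-0.02],"twist":0},
    {"jaw":0.6,"travel":[0,0,-0.06],"twist":0},
    {"jaw":0.6,"travel":[0,0,-0.1],"twist":0},
    {"jaw":0.6,"travel":[0,0,-0.13],"twist":0}
  ]
}}

```text
t: 28.1
eef_pos: [461.8, 323.7, 167.7]
tcp_rot: [3.14, -0.001, 1.571]
ft_force: [0.6, 0.1, 0.1]
opening: 0.598
grip_force: 0.0
```

Call:
{"fn": "drive_tool", "kwargs": {
  "targets": [
    {"jaw":0.6,"travel":[-0.28,0,-0.02],"twist":0},
    {"jaw":0.6,"travel":[-0.28,0,-0.02],"twist":0},
    {"jaw":0.6,"travel":[-0.28,0,-0.02],"twist":0},
    {"jaw":0.6,"travel":[-0.28,0,-0.02],"twist":0},
    {"jaw":0.6,"travel":[-0.28,0,-0.02],"twist":0},
    {"jaw":0.6,"travel":[-0.28,0,-0.02],"twist":0},
    {"jaw":0.6,"travel":[-0.28,0,-0.02],"twist":0},
    {"jaw":0.6,"travel":[-0.28,0,-0.02],"twist":0}
  ]
}}

```text
t: 28.77
eef_pos: [461.7, 39.5, 185.5]
tcp_rot: [3.141, 0.001, 1.567]
ft_force: [-0.7, 0.2, -0.5]
opening: 0.601
grip_force: 0.0
```

```bash
python3 - <<'E'
from h import *
c=read_camera("top"); s=read_camera("scene")
for ce,st,m in blobs(c,(0,0,0),(180,255,50),(172,218,235,295),8): print("dark",ce,st,ray(c,*ce,48).round(1))
for ce,st,m in blobs(c,(0,150,60),(3,255,255),(180,190,450,230)): print("gate",st,ray(c,st[0]+st[2],202,40).round(1))
a=np.hstack([cv2.resize(c["frame"][95:325,165:465],(460,353)),cv2.resize(s["frame"][120:350,240:480],(340,353))])
cv2.imwrite("pics/end.png",a[:,:,::-1])
E
```

```text
dark [218.9 233.6] [217 225   5  17  72] [571.  287.6  48. ]
dark [178.9 234.5] [178 226   5  17  39] [568.7 392.4  48. ]
dark [219.9 275.1] [218 267   5  17  72] [462.6 283.1  48. ]
dark [179.3 276.4] [178 268   5  17  42] [459.2 388.8  48. ]
gate [295 201  76   4 216] [ 655.3 -111.4   40. ]
gate [378 201  15   3  41] [ 655.3 -169.4   40. ]
```

View pics/end.png

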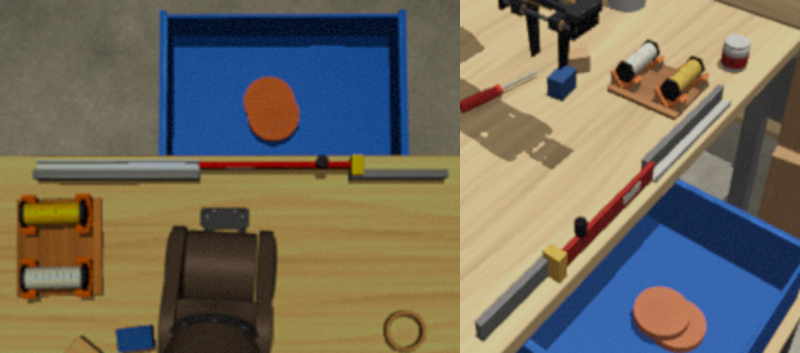

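Both reels lie in their bays, centred at about (570,340) and (461,336). The gate meets the post, and both discs are in the crate at (272,110). Handing in.

```bash
python3 -c "
from cell import *
print(job_done())"
```

```text
the job is handed in; nothing more can be done
None
```

I've handed the job in with both discs I could find in the crate (no third was visible), the gate shut against its post, and one reel lying in each cradle bay; the hand-in gave no verdict back.

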